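# Tip the knob blanks out of their lidded box and bring the tray up to the lathe

### The job

Bring the three round beech blanks to the lathe: swing the lid of the wooden box right back until its hinge snaps over and holds it there, and only then lift the box, hold it low over the blue tray and tip it forward until all three blanks have rolled out over its sloping front into the tray. Stand the empty box back upright in the middle of its black mat with the lid still folded back, ready for refilling. Push the tray along the bench, without lifting it, until its edge on the lathe's side meets the dark line scribed in front of the lathe, parallel to the line and not run over it, and leave the other things on the bench where they are.

Things in the scene. Friction and masses are not known exactly. Their poses are not given: they have to be found in the camera images.
- box: Brown wooden box with a wedge-shaped front, 184 long (x) x 92 wide (y) x 61 mm high, about 0.42 kg (0.59 with lid and blanks), standing on the mat; origin at the centre of its underside, z up, its front (-x) roughly towards the tray (the robot's left). Side walls 11 mm thick. Flat inner floor 8 mm up, from x = +2 to +84 mm, inner width 70 mm; with the lid back it balances near x = +48 mm.
- box_lip (a point): Middle of the top of the box's front lip, at x = -92, y = 0, z = +54 mm in the box's frame. From here an inner slope of 26 degrees runs down to the inner floor; its underside runs parallel, 8 mm lower. The blanks roll out over this lip towards the box's -x once the box is tipped forward well past 26 degrees; at 45 they all leave.
- box_ear_far (a point): Top of the grip ear on the box's +y side (away from the robot), close to the balance point: x = +40, y = +40.5, z = +91 mm in the box's frame. The ear is a part of the side wall that stands 30 mm above it: x from 0 to +80 mm, 11 mm thick across y. Pinch it from above; it carries the box.
- box_ear_near (a point): The same on the -y side (nearer the robot): x = +40, y = -40.5, z = +91 mm in the box's frame.
- lid (a joint): Lid: flat dark wooden panel 219 x 67 x 7 mm, 0.085 kg, flush between the side walls, hinged just behind the box's far (+x) top edge. 0 rad is shut; it grows as the front edge swings up and back, to a stop at 2.75 rad. An over-centre hinge spring (about 0.1 N m) pulls it shut below 1.7 rad (just past upright); beyond that it throws the lid to the stop and holds it, also in a tipped box.
- lid_hinge (a point): Middle of the hinge line, at x = +99, y = 0, z = +61 mm in the box's frame (level with the lid's top face when shut).
- lid_edge (a point): Middle of the lower edge of the lid's front end, 219 mm from the hinge. Shut, the lid overhangs the front of the box by 28 mm, its underside 54 mm above the box's underside, with free space in front and below, so that closed fingertips leaned over by about 40 degrees fit under it.
- blank0: Round beech blank, 26 mm diameter x 66 mm long, 26 g, lying across the box's inner floor; origin at its centre, y along its length. The one nearest the hinge.
- blank1: The same, the middle one.
- blank2: The same, the one nearest the front slope.
- tray: Blue open tray, 240 (x) x 190 (y) x 40 mm high, walls and floor 5 mm, about 0.45 kg, loose on the bench; origin at the centre of its underside, z up, +y side towards the lathe.
- tray_edge (a point): Middle of the tray's outer lower edge on its +y side (the side towards the lathe), at y = +95 mm in the tray's frame; this edge has to meet the line.
- mat: Black rubber mat, 230 (x) x 130 (y) x 3 mm, fixed on the bench under the box; origin at the centre of its underside, x along its length, pointing roughly to the robot's right, like the box's.
- line: Dark line scribed on the bench, 300 mm long, 4 mm wide, in front of the lathe; origin at its middle, x along the line, y across it towards the lathe, z up. No ridge: nothing stops the tray here.
- gouge_a: Carving gouge, wooden handle, 260 mm long, 29 mm high, lying crosswise behind the work (x about 0.8 m); bystander.
- gouge_b: Carving gouge with dark handle, 240 mm, 29 mm high, lying to the right of the mat, under where the lid folds back (box and lid pass above it); bystander.
- oilstone: Grey sharpening stone in a wooden block, 200 x 70 x 40 mm, lying between line and lathe; bystander.
- mallet: Dark turned carving mallet, 250 mm long, 92 mm thick, lying near the robot on the left; bystander.
- glue: Yellow glue bottle, 68 mm diameter x 160 mm, standing between line and lathe, farther back; bystander.
- dust_brush: Bench brush, 240 mm long, 20 mm high, lying at the back on the left; bystander.
- cork_block: Cork sanding block, 110 x 65 x 45 mm, lying behind the gap between box and tray; bystander.

How it is judged:
On the way, in this order (a step that is already met when the one before it is completed fails the run):
1. the lid is swung right back, past the detent, while the box stands upright (value of joint lid above 2.6 rad and angle between box's own z axis and vertical below 0.12 rad), for 0.2 s.
2. the box is held tipped forward, lid folded back, and all three blanks are in the tray (angle between box's own z axis and vertical above 0.5 rad and value of joint lid above 2.4 rad and z of box_lip in the frame of tray below 0.16 m and x of blank0 in the frame of tray between -0.115 and 0.115 m and y of blank0 in the frame of tray between -0.09 and 0.09 m and z of blank0 in the frame of tray between 0.005 and 0.05 m and x of blank1 in the frame of tray between -0.115 and 0.115 m and y of blank1 in the frame of tray between -0.09 and 0.09 m and z of blank1 in the frame of tray between 0.005 and 0.05 m and x of blank2 in the frame of tray between -0.115 and 0.115 m and y of blank2 in the frame of tray between -0.09 and 0.09 m and z of blank2 in the frame of tray between 0.005 and 0.05 m), for 0.05 s.
At the end, for the whole second after the job is handed in: Blanks at rest in the tray; box still and upright (3 deg) on its mat (centre within 40 mm along, 35 mm across), lid back over 2.5 rad; tray flat and still, middle of its lathe-side edge within 9 mm of the line and within 140 mm of its middle, parallel within 0.1 rad (x of blank0 in the frame of tray between -0.115 and 0.115 m and y of blank0 in the frame of tray between -0.09 and 0.09 m and z of blank0 in the frame of tray between 0.005 and 0.05 m and x of blank1 in the frame of tray between -0.115 and 0.115 m and y of blank1 in the frame of tray between -0.09 and 0.09 m and z of blank1 in the frame of tray between 0.005 and 0.05 m and x of blank2 in the frame of tray between -0.115 and 0.115 m and y of blank2 in the frame of tray between -0.09 and 0.09 m and z of blank2 in the frame of tray between 0.005 and 0.05 m and linear speed of each of blank0, blank1, blank2 below 0.05 m/s and angle between box's own z axis and vertical below 0.06 rad and x of box in the frame of mat between -0.04 and 0.04 m and y of box in the frame of mat between -0.035 and 0.035 m and z of box in the frame of mat between -0.001 and 0.007 m and linear speed of each of box, tray below 0.02 m/s and value of joint lid above 2.5 rad and y of tray_edge in the frame of line between -0.009 and 0.009 m and x of tray_edge in the frame of line between -0.14 and 0.14 m and angle between the x axis of tray and the x axis of line, either way round below 0.1 rad and angle between tray's own z axis and vertical below 0.03 rad); the robot touches nothing.
It fails at once if the box is tipped while its lid is not folded right back (angle between box's own z axis and vertical above 0.4 rad and value of joint lid below 2.3 rad).
It fails at once if the tray is lifted off the bench (height (world z) of tray above 0.02 m).
It fails at once if the tray is run over the line by more than 20 mm (y of tray_edge in the frame of line above 0.02 m).
It fails at once if a tool or other thing lying on the bench is disturbed (distance of any of gouge_a, gouge_b, oilstone, mallet, glue, dust_brush, cork_block from where it was at the start of the episode above 0.03 m).
It also fails if it takes over 67 s, if anything falls off the work surface, if the arm or the gripper's body presses on something with over 40 N, if the wrist force passes 120 N, or if a joint passes its speed limit or range.

### The arm

A 6-joint arm with a two-finger parallel gripper is mounted at the origin on the work surface. World frame = base frame: x ahead of the robot, y to its left, z up, the work surface at z = 0. Lengths are in m, angles in rad, forces in N, time in s.
With the tool pointing down it reaches from about 0.35 to 0.875 m from the base axis. Payload 4.2 kg.
Tool frame: the origin (TCP) lies between the finger pads; the fingertips stand 8 mm ahead of it and the grasp point (between the pads) lies 11 mm behind it; z points along the fingers, y is the direction in which the jaws open and shut (so a half turn about z gives the same grasp; the last joint's range is limited). The gripper opens to 87 mm and grips with 3 to 60 N. Pads are 19 mm wide; open, the fingers measure 117 mm over their backs; the gripper's body (75 mm by 190 mm) begins 51 mm behind the grasp point.
Start: joints at [-1.068, 0.385, 0.008, 0, -1.194, -0.259], TCP at [0.151, -0.606, 0.231] pointing down, gripper open.
Joint ranges: [-3.14, 3.14], [-1.21, 2.06], [-1.07, 1.41], [-3.16, 2.05], [-2.99, -0.16], [-3.1, 3.1]. Speed limits (rad/s): [2.79, 2.79, 3.14, 3.14, 3.14, 3.14].

### API

Orientations are given as a unit quaternion [x, y, z, w].
In Python, from workcell import robot gives the robot as it stands.
- The arm moves only by the tool carry_out, never from a script. Its argument "plan" is a list that holds one entry, the list of rows, each a list of 6 numbers: the shift along the tool's x, y, z in cm, then the turn, a rotation vector about the tool's x, y, z in rad. In form: [[[x, y, z, wx, wy, wz], ...]]. A call has 1 to 20 rows; each row shifts and turns the pose as measured when the row begins, along the tool's axes as they then stand; what a row does not reach is not made up. A row lasts 1/12 s, in which the tool goes at most 41.7 mm and 7.16 degrees, less where a joint would pass 70% of its speed; a pose out of reach is approached as far as the arm can. A call with a gripper value outside its range is refused whole. "hand" is the finger opening in cm, from 0 to 8.7, set as the call begins (left out, the last holds). The fingers move at their own pace and stop on an object; "grip_force" is the grip in N (left out, the last holds). Time passes only in rows, so rows that do not move let the fingers close. It gives the time, the measured TCP pose, the force and the opening at its end, in the units of the state.
- robot.get_obs(): the state, without advancing time (a new reading comes with each control period).
- robot.grab_frame(name): name is "side" or "top" or "wrist"; returns (picture, depth): 400x640x3 uint8, red, green, blue; 400x640 float32, m along the optical axis (not along the pixel's ray), 0 where there is no reading.
- robot.camera_info(name): a dict with "camera_matrix" (3x3 intrinsics, pixels), "extrinsics" (4x4, takes a point from world to camera coordinates). Camera axes: x right, y down, z forward; pixel columns grow to the right and rows downward; lengths in m; the calibration is good to about 2 mm. The wrist camera is an equidistant fisheye: a pixel r from the principal point sees the ray r / f radians off the axis. A picture is of the moment at which its call begins: read the wrist's pose just before it. camera_info takes no time and is no camera call; for the wrist camera it gives the pose at the moment of the call.
- robot.sign_off(): hands the job in, once; it reports no verdict.
The state is a dict: "time": time; "joint_pos": joint angles; "joint_vel": joint speeds; "effort": joint torques, N m; "tcp_pos": TCP position; "ee_rot": TCP orientation; "wrist_force": force on the tool from outside, world axes, zero at the start; "torque": the same for the moment, N m; "grip_width": finger opening in m.
Only numpy, scipy, OpenCV 4.12 (cv2) and the standard library are available. Lean on these libraries where they do the work, as an engineer would, in place of code of your own. Each camera call takes 0.05 s, during which the arm holds its last target.

## Working session

There is one attempt and no reset: what is moved stays moved. The work goes in short steps, Python scripts to look and compute and a tool call to move; the robot and the scene stay as the last step left them, time stands still between calls to the robot, and variables do not carry over. Pictures are saved under pics/ and viewed, and the job is handed in when it is done.

Besides the shell and the picture viewer there is one more tool, called after ">>>" by a JSON object that holds its "fn" and its "kwargs". carry_out: Moves the arm, as the interface text tells. Its arguments: {"type":"object","properties":{"plan":{"type":"array"},"hand":{"type":"number"},"grip_force":{"type":"number"}},"required":["plan"]}

```bash
ls; mkdir -p pics
cat > h.py <<'E'
import numpy as np, cv2
from scipy.spatial.transform import Rotation as R
from workcell import robot
def grab(n,fn):
    p,d=robot.grab_frame(n); cv2.imwrite('pics/'+fn+'.png',cv2.cvtColor(p,cv2.COLOR_RGB2BGR)); np.save('pics/'+fn+'.npy',d)
    return p,d
def cloud(n,d):
    c=robot.camera_info(n);K=np.array(c['camera_matrix']);T=np.array(c['extrinsics'])
    v,u=np.mgrid[:d.shape[0],:d.shape[1]]
    X=np.stack([(u-K[0,2])/K[0,0]*d,(v-K[1,2])/K[1,1]*d,d],-1)
    return (X-T[:3,3])@T[:3,:3]
def st():
    o=robot.get_obs(); print('t',o['time'],'tcp',np.round(o['tcp_pos'],4),'q',np.round(o['ee_rot'],4),'F',np.round(o['wrist_force'],1),'w',o['grip_width'],'j',np.round(o['joint_pos'],3)); return o
E
python3 - <<'E'
from h import *
o=st(); print(R.from_quat(o['ee_rot']).as_matrix().round(3))
for n in ('top','side'):
    p,d=grab(n,n+'0'); c=robot.camera_info(n); print(n,np.array(c['camera_matrix']).round(1).tolist(),np.array(c['extrinsics']).round(3).tolist())
E
```

```text
pics
t 0.0 tcp [ 0.1507 -0.6059  0.2295] q [-1.215e-01  9.926e-01  1.100e-03 -2.000e-04] F [-0.8 -0.1  1. ] w 0.08754016204021796 j [-1.068  0.386  0.007 -0.    -1.194 -0.259]
[[-0.97  -0.241 -0.001]
 [-0.241  0.97   0.002]
 [ 0.     0.002 -1.   ]]
top [[438.6, 0.0, 323.3], [0.0, 438.6, 197.0], [0.0, 0.0, 1.0]] [[0.021, -1.0, -0.011, -0.042], [-0.985, -0.019, -0.171, 0.568], [0.17, 0.014, -0.985, 1.253], [0.0, 0.0, 0.0, 1.0]]
side [[400.4, 0.0, 319.6], [0.0, 400.4, 202.9], [0.0, 0.0, 1.0]] [[-0.814, -0.581, -0.001, 0.423], [-0.445, 0.624, -0.642, 0.321], [0.373, -0.522, -0.767, 0.944], [0.0, 0.0, 0.0, 1.0]]
```

View pics/top0.png

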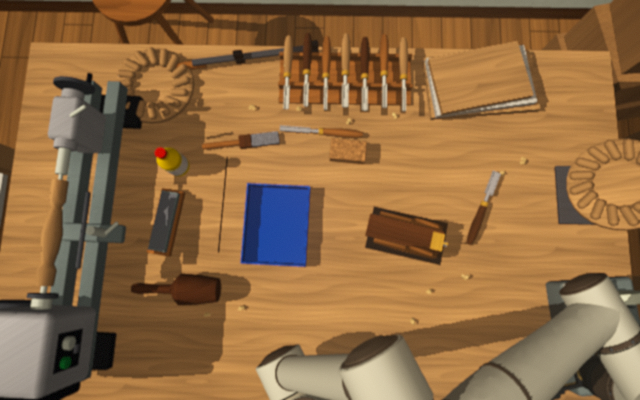

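View pics/side0.png

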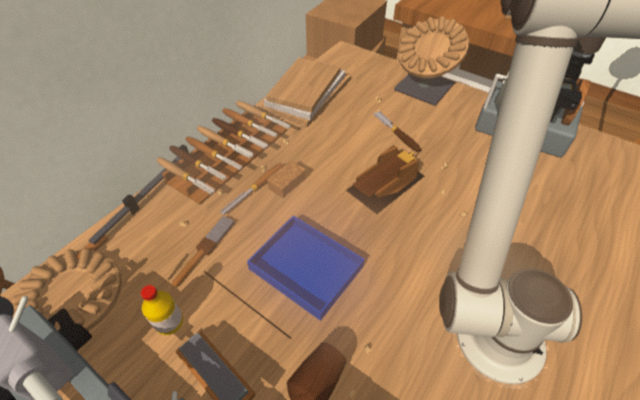

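Run:
```python
from h import *
for n,x0,y0,x1,y1 in (('top',340,140,520,290),('side',330,100,460,230),('top',200,140,330,280)):
    p=cv2.imread(f'pics/{n}0.png'); 
    cv2.imwrite(f'pics/{n}c{x0}.png',cv2.resize(p[y0:y1,x0:x1],None,fx=4,fy=4,interpolation=cv2.INTER_CUBIC))
d=np.load('pics/top0.npy'); P=cloud('top',d); np.save('pics/P.npy',P)
print('bench z',np.median(P[280:300,330:420,2]))
p=cv2.cvtColor(cv2.imread('pics/top0.png'),cv2.COLOR_BGR2RGB).astype(int)
# tray
m=(p[...,2]>p[...,0]+50)&(P[...,2]>0.02)
m[:150]=0
print('tray px',m.sum(),'z',np.percentile(P[m][:,2],[50,95,99]))
r=m&(P[...,2]>0.034); q=P[r][:,:2].astype(np.float32)
print('rim rect',cv2.minAreaRect(q))
m2=(p[...,2]>p[...,0]+50);m2[:150]=0
rr=cv2.minAreaRect(P[m2][:,:2].astype(np.float32));print('all',rr)
# line: dark px
sub=p[155:255,210:232].sum(-1); v,u=np.nonzero(sub<200); pts=P[v+155,u+210]; print('line',len(pts),pts[:,2].min(),pts[:,2].max())
print(cv2.minAreaRect(pts[:,:2].astype(np.float32)),cv2.fitLine(pts[:,:2].astype(np.float32),cv2.DIST_L2,0,.01,.01).ravel())
# mat
z=P[...,2]
for v in range(205,268,4): print(v,[ '%3d'%(1000*x) for x in z[v,360:456:4]])
```

```text
bench z 0.0015570230707823204
tray px 479 z [0.04022015 0.04759686 1.33118176]
rim rect ((0.4780985414981842, 0.07498691976070404), (0.2559525966644287, 0.2541177570819855), 88.21392822265625)
all ((0.4780985414981842, 0.07498691976070404), (0.2559525966644287, 0.2541177570819855), 88.21392822265625)
line 17 -0.0036273093522052463 0.00982191681787507
((0.6794102191925049, 0.274801105260849), (0.0071848672814667225, 0.024812599644064903), 82.03348541259766) [ 0.99496275 -0.10024508  0.67982     0.27534112]
205 ['  1', '  4', '  2', '  3', '  1', ' -1', '  3', ' -2', '  0', ' -5', ' -2', ' -1', '  0', ' -2', '  3', '  0', '  0', '  2', ' -3', '  0', '  3', '  3', '  2', '  0']
209 [' -2', ' -5', '  1', '  0', ' 10', '  5', '  7', '  0', '  0', ' -3', '  0', ' -1', ' -5', '  1', '  3', '  3', ' -1', '  0', '  0', '  2', '  1', '  6', '  1', '  3']
213 ['  1', '  2', '  0', '  2', '  7', ' 64', ' 59', '  2', '  0', '  6', '  6', '  1', '  3', '  0', '  3', '  0', ' -3', '  1', '  0', '  3', ' -2', ' -1', ' -1', '  1']
217 [' -2', '  0', '  0', ' 64', ' 67', ' 66', ' 62', ' 66', ' 66', ' 
[... 1481 characters left out ...]
'  2']
253 ['  6', '  1', ' -2', '  2', '  0', '  1', '  0', '  5', '  5', '  6', '  1', '  0', '  4', ' 24', ' 56', ' 88', ' 96', ' 96', ' 91', ' 70', '  3', '  5', '  5', '  2']
257 ['  2', '  1', ' -2', ' -1', ' -5', '  4', '  3', '  0', ' -1', '  5', '  0', '  4', '  4', '  2', '  5', '  5', '  8', ' 22', ' 55', ' 65', ' -1', '  0', '  0', '  6']
261 [' -1', '  2', '  5', '  2', '  1', '  2', '  1', '  0', '  0', '  0', '  0', '  2', ' -1', '  1', '  2', '  6', '  1', '  6', '  7', '  4', '  1', '  4', ' -4', '  5']
265 ['  0', ' -2', '  2', ' -1', '  4', '1331', '  0', '  5', ' -2', '  1', ' -3', '  5', '1331', '  2', '  0', ' -2', '  6', '  0', '  4', '  0', '  4', ' -2', '  0', '  0']
```

View pics/topc340.png

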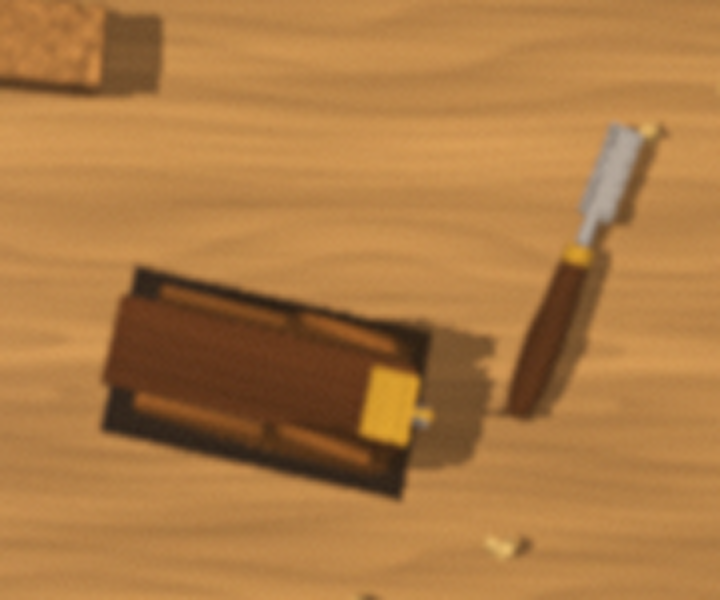

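View pics/sidec330.png

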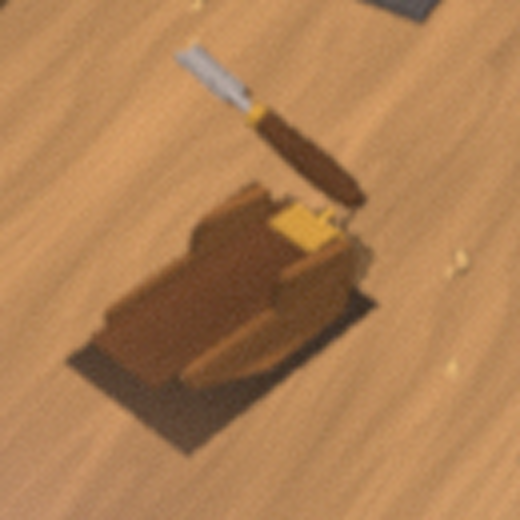

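View pics/topc200.png

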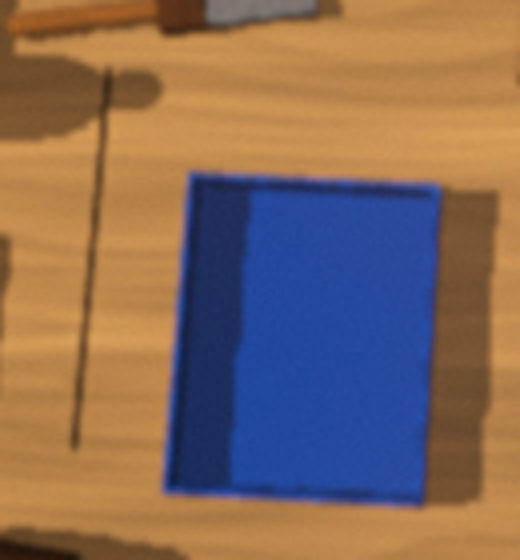

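```bash
cat >> h.py <<'E'
def pix(n,uv,z,c=None):
    c=c or robot.camera_info(n);K=np.array(c['camera_matrix']);T=np.array(c['extrinsics'])
    uv=np.atleast_2d(uv).astype(float); r=np.c_[(uv[:,0]-K[0,2])/K[0,0],(uv[:,1]-K[1,2])/K[1,1],np.ones(len(uv))]@T[:3,:3]
    o=-T[:3,:3].T@T[:3,3]; return o+r*((z-o[2])/r[:,2])[:,None]
def proj(n,X):
    c=robot.camera_info(n);K=np.array(c['camera_matrix']);T=np.array(c['extrinsics'])
    Y=np.atleast_2d(X)@T[:3,:3].T+T[:3,3]; return (Y[:,:2]/Y[:,2:])*[K[0,0],K[1,1]]+K[:2,2]
E
python3 - <<'E'
from h import *
def rect(name,n,uv,z):
    X=pix(n,uv,z)[:,:2]; print(name,'c',X.mean(0).round(4),'sides',np.linalg.norm(np.roll(X,-1,0)-X,axis=1).round(4),'ang',[round(np.degrees(np.arctan2(*(b-a)[::-1])),1) for a,b in zip(X,np.roll(X,-1,0))]); return X
o=np.array([340,140])
rect('mat','top',np.array([[137,267],[430,330],[402,499],[102,430]])/4+o,.003)
rect('lid','top',np.array([[122,295],[420,370],[410,445],[104,385]])/4+o,.064)
o=np.array([200,140])
rect('tray','top',np.array([[190,173],[441,186],[424,507],[165,493]])/4+o,.04)
L=pix('top',np.array([[108,68],[74,448]])/4+o,0); print('line',L.round(4),np.linalg.norm(L[0]-L[1]),L.mean(0))
o=np.array([330,100])
rect('mat','side',np.array([[67,360],[190,455],[377,303],[255,200]])/4+o,.003)
P=np.load('pics/P.npy'); z=P[...,2]
for nm,(v0,v1,u0,u1) in {'far':(212,232,400,448),'near':(242,262,395,445)}.items():
    s=P[v0:v1,u0:u1].reshape(-1,3); s=s[(s[:,2]>.086)&(s[:,2]<.11)]; 
    print(nm,len(s),s.mean(0).round(4),np.median(s[:,2]),cv2.fitLine(s[:,:2].astype(np.float32),cv2.DIST_L2,0,.01,.01).ravel(), cv2.minAreaRect(s[:,:2].astype(np.float32)))
E
```

```text
mat c [ 0.4649 -0.2848] sides [0.2263 0.1295 0.2287 0.1273] ang [np.float64(-101.2), np.float64(169.2), np.float64(78.2), np.float64(-11.9)]
lid c [ 0.4646 -0.2713] sides [0.2205 0.0546 0.2223 0.0669] ang [np.float64(-103.2), np.float64(171.0), np.float64(80.0), np.float64(-11.0)]
tray c [0.4859 0.107 ] sides [0.1893 0.2382 0.1893 0.2384] ang [np.float64(-91.9), np.float64(178.5), np.float64(88.1), np.float64(-1.5)]
line [[0.6991 0.2748 0.    ]
 [0.4028 0.2832 0.    ]] 0.29641949421949937 [0.55091035 0.27899396 0.        ]
mat c [ 0.4662 -0.2886] sides [0.128  0.2258 0.1469 0.2474] ang [np.float64(168.2), np.float64(-101.1), np.float64(-20.0), np.float64(82.9)]
far 118 [ 0.4921 -0.3244  0.0944] 0.0946026335894967 [ 0.22193193  0.97506213  0.49210003 -0.32437804] ((0.4925684630870819, -0.32581624388694763), (0.07693954557180405, 0.01223892904818058), 76.96122741699219)
near 120 [ 0.4134 -0.3065  0.0937] 0.09401978111693277 [ 0.22076105  0.9753279   0.41336715 -0.3064755 ] ((0.41353484988212585, -0.30710962414741516), (0.07774659991264343, 0.01168150082230568), 77.39647674560547)
```

```bash
cat >> h.py <<'E'
BO=np.array([.4617,-.2765,.003]); BY=np.radians(-102.8)
def b2w(p,o=None,yaw=None):
    o=BO if o is None else o; y=BY if yaw is None else yaw
    return o+R.from_euler('z',y).apply(np.asarray(p,float))
def ori(lean,yaw=None):
    """tool x = box x, z down, leaned by lean(deg) about tool y"""
    y=BY if yaw is None else yaw
    return R.from_euler('z',y)*R.from_euler('x',np.pi)*R.from_euler('y',np.radians(lean))
def rows(way,p=None,q=None,dec=2):
    """way: list of (pos,Rot,n)"""
    o=robot.get_obs(); p=np.array(o['tcp_pos']) if p is None else p; q=R.from_quat(o['ee_rot']) if q is None else q
    out=[]
    for P,Q,n in way:
        rv=(q.inv()*Q).as_rotvec()/n; d=(np.asarray(P)-p)/n
        for i in range(n):
            t=q.inv().apply(d)*100
            out.append([round(float(x),dec) for x in t]+[round(float(x),3) for x in rv]); p=p+d; q=q*R.from_rotvec(rv)
    print(len(out),'max mm',max(np.linalg.norm(r[:3]) for r in out)*10,'max deg',np.degrees(max(np.linalg.norm(r[3:]) for r in out)))
    print('[['+',\n'.join(str(r) for r in out)+']]')
E
python3 - <<'E'
from h import *
print(ori(50).as_matrix().round(3))
rows([([.35,-.30,.25],ori(0),10),(b2w([-.168,0,.16]),ori(0),7)])
E
```

```text
[[-0.142 -0.975 -0.17 ]
 [-0.627  0.222 -0.747]
 [ 0.766  0.    -0.643]]
17 max mm 36.627448723600715 max deg 6.302535746439055
[[[-2.67, 2.49, -0.2, 0.0, 0.0, -0.11],
[-2.93, 2.18, -0.2, 0.0, 0.0, -0.11],
[-3.15, 1.84, -0.2, 0.0, 0.0, -0.11],
[-3.34, 1.49, -0.2, 0.0, 0.0, -0.11],
[-3.48, 1.11, -0.2, 0.0, 0.0, -0.11],
[-3.58, 0.72, -0.2, 0.0, 0.0, -0.11],
[-3.64, 0.32, -0.2, 0.0, 0.0, -0.11],
[-3.65, -0.08, -0.2, 0.0, 0.0, -0.11],
[-3.62, -0.48, -0.2, 0.0, 0.0, -0.11],
[-3.54, -0.88, -0.2, 0.0, 0.0, -0.11],
[-3.08, -1.48, 1.24, 0.0, 0.0, -0.0],
[-3.08, -1.48, 1.24, 0.0, 0.0, -0.0],
[-3.08, -1.48, 1.24, 0.0, 0.0, -0.0],
[-3.08, -1.48, 1.24, 0.0, 0.0, -0.0],
[-3.08, -1.48, 1.24, 0.0, 0.0, -0.0],
[-3.08, -1.48, 1.24, 0.0, 0.0, -0.0],
[-3.08, -1.48, 1.24, 0.0, 0.0, -0.0]]]
```

>>> {"fn": "carry_out", "kwargs": {"plan": [[[-2.7, 2.5, -0.2, 0, 0, -0.11], [-2.9, 2.2, -0.2, 0, 0, -0.11], [-3.2, 1.8, -0.2, 0, 0, -0.11], [-3.3, 1.5, -0.2, 0, 0, -0.11], [-3.5, 1.1, -0.2, 0, 0, -0.11], [-3.6, 0.7, -0.2, 0, 0, -0.11], [-3.6, 0.3, -0.2, 0, 0, -0.11], [-3.7, -0.1, -0.2, 0, 0, -0.11], [-3.6, -0.5, -0.2, 0, 0, -0.11], [-3.5, -0.9, -0.2, 0, 0, -0.11]]], "hand": 0, "grip_force": 20}}

```text
time: 0.93
tcp_pos: [0.3477, -0.2877, 0.2436]
ee_rot: [-0.637, 0.771, 0.007, 0.0]
wrist_force: [0.3, 1.1, 0.0]
grip_width: 0.0285
```

Run:
```python
from h import *
st()
rows([(b2w([-.168,0,.15]),ori(25),10),(b2w([-.168,0,.069]),ori(50),5)])
```

```text
t 0.9333 tcp [ 0.3477 -0.2877  0.2436] q [-6.371e-01  7.707e-01  7.200e-03  3.000e-04] F [0.3 1.1 0. ] w 0.02853208351023613 j [-0.335  0.081 -0.361 -0.009 -1.141  0.149]
15 max mm 24.87629393619556 max deg 4.984732817638162
[[[-1.99, -1.17, 0.91, 0.0, 0.045, 0.004],
[-2.04, -1.16, 0.82, 0.0, 0.045, 0.004],
[-2.08, -1.15, 0.73, 0.0, 0.045, 0.004],
[-2.11, -1.14, 0.64, 0.0, 0.045, 0.004],
[-2.14, -1.13, 0.54, 0.0, 0.045, 0.004],
[-2.17, -1.13, 0.45, 0.0, 0.045, 0.004],
[-2.19, -1.12, 0.35, 0.0, 0.045, 0.004],
[-2.21, -1.11, 0.25, 0.0, 0.045, 0.004],
[-2.22, -1.1, 0.16, 0.0, 0.045, 0.004],
[-2.23, -1.09, 0.06, 0.0, 0.045, 0.004],
[-0.68, -0.0, 1.47, -0.0, 0.087, 0.0],
[-0.81, -0.0, 1.4, -0.0, 0.087, 0.0],
[-0.93, -0.0, 1.33, -0.0, 0.087, 0.0],
[-1.04, -0.0, 1.24, -0.0, 0.087, 0.0],
[-1.15, -0.0, 1.15, -0.0, 0.087, 0.0]]]
```

>>> {"fn": "carry_out", "kwargs": {"plan": [[[-2.0, -1.2, 0.9, 0, 0.045, 0.004], [-2.0, -1.2, 0.8, 0, 0.045, 0.004], [-2.1, -1.15, 0.7, 0, 0.045, 0.004], [-2.1, -1.15, 0.6, 0, 0.045, 0.004], [-2.1, -1.15, 0.5, 0, 0.045, 0.004], [-2.2, -1.1, 0.5, 0, 0.045, 0.004], [-2.2, -1.1, 0.4, 0, 0.045, 0.004], [-2.2, -1.1, 0.3, 0, 0.045, 0.004], [-2.2, -1.1, 0.2, 0, 0.045, 0.004], [-2.2, -1.1, 0.1, 0, 0.045, 0.004]]]}}

```text
time: 1.77
tcp_pos: [0.5061, -0.1021, 0.1519]
ee_rot: [-0.608, 0.76, -0.148, -0.174]
wrist_force: [-0.1, -0.4, 0.2]
grip_width: 0.0004
```

Run:
```python
from h import *
st()
rows([(b2w([-.168,0,.069]),ori(50),6)])
```

```text
t 1.7667 tcp [ 0.5061 -0.1021  0.1519] q [-0.6081  0.7604 -0.1476 -0.1735] F [-0.1 -0.4  0.2] w 0.00041302253408830405 j [ 0.322  0.333 -0.538  0.479 -0.995 -0.868]
6 max mm 13.512586724976089 max deg 3.955484175692778
[[[-0.41, 0.1, 1.28, -0.002, 0.069, -0.001],
[-0.5, 0.09, 1.25, -0.002, 0.069, -0.001],
[-0.59, 0.09, 1.21, -0.002, 0.069, -0.001],
[-0.67, 0.09, 1.17, -0.002, 0.069, -0.001],
[-0.75, 0.08, 1.12, -0.002, 0.069, -0.001],
[-0.82, 0.08, 1.07, -0.002, 0.069, -0.001]]]
```

>>> {"fn": "carry_out", "kwargs": {"plan": [[[-0.4, 0.1, 1.3, 0, 0.069, 0], [-0.5, 0.1, 1.25, 0, 0.069, 0], [-0.6, 0.1, 1.2, 0, 0.069, 0], [-0.7, 0.1, 1.2, 0, 0.069, 0], [-0.75, 0.1, 1.1, 0, 0.069, 0], [-0.8, 0.1, 1.1, 0, 0.069, 0], [0, 0, 0, 0, 0, 0]]]}}

```text
time: 2.35
tcp_pos: [0.5043, -0.1073, 0.065]
ee_rot: [-0.567, 0.701, -0.278, -0.331]
wrist_force: [-0.4, 0.6, 0.1]
grip_width: -0.0001
```

Run:
```python
from h import *
o=st()
p=R.from_euler('z',-BY).apply(np.array(o['tcp_pos'])-BO); print('in box',p.round(4)); 
p,d=grab('side','side1');p,d=grab('wrist','wrist1')
cv2.imwrite('pics/s1c.png',cv2.resize(cv2.imread('pics/side1.png')[100:300,300:500],None,fx=3,fy=3,interpolation=cv2.INTER_CUBIC))
rows([(b2w([-.123,0,.041]),ori(50),6)])
```

```text
t 2.35 tcp [ 0.5043 -0.1073  0.065 ] q [-0.5666  0.7015 -0.2782 -0.3309] F [-0.4  0.6  0.1] w -8.573675187517605e-05 j [ 0.413  0.607 -0.683  0.819 -1.072 -1.327]
in box [-0.1745  0.0041  0.062 ]
6 max mm 9.57601169589929 max deg 0.2921522977837165
[[[0.24, 0.11, 0.92, -0.004, -0.003, -0.001],
[0.24, 0.1, 0.92, -0.004, -0.003, -0.001],
[0.24, 0.1, 0.92, -0.004, -0.003, -0.001],
[0.24, 0.1, 0.92, -0.004, -0.003, -0.001],
[0.24, 0.09, 0.92, -0.004, -0.003, -0.001],
[0.25, 0.09, 0.92, -0.004, -0.003, -0.001]]]
```

View pics/s1c.png

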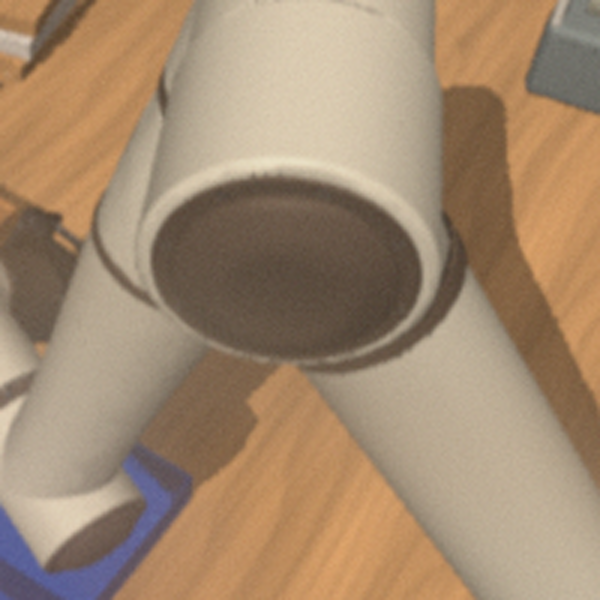

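View pics/wrist1.png

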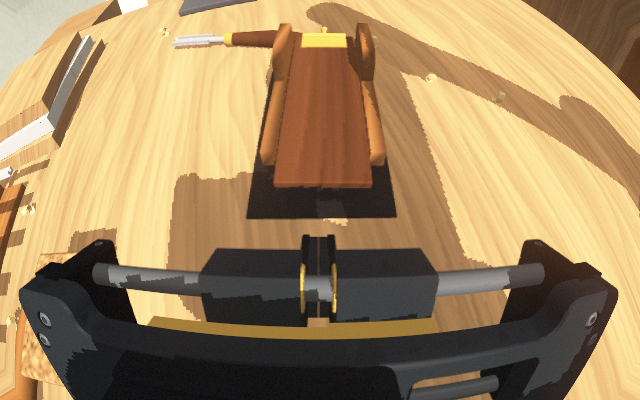

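```bash
cat >> h.py <<'E'
def wproj(X,c=None):
    c=c or robot.camera_info('wrist');K=np.array(c['camera_matrix']);T=np.array(c['extrinsics'])
    Y=np.atleast_2d(X)@T[:3,:3].T+T[:3,3]; r=np.linalg.norm(Y[:,:2],axis=1); th=np.arctan2(r,Y[:,2]); s=(th/r)[:,None]
    return Y[:,:2]*s*[K[0,0],K[1,1]]+K[:2,2]
E
python3 - <<'E'
from h import *
o=robot.get_obs();T=R.from_quat(o['ee_rot']);p=np.array(o['tcp_pos'])
print('lid front top corners',wproj(b2w([[-.12,.0335,.061],[-.12,-.0335,.061]])).round(1).tolist(),'bottom',wproj(b2w([[-.12,.0335,.054],[-.12,-.0335,.054]])).round(1).tolist())
print('tip',wproj(p+T.apply([0,0,.008])),'tip upper',wproj(p+T.apply([.0095,0,.008])))
print('mat front',wproj(np.c_[[[.505,-.16],[.378,-.19]],[.003]*2]))
E
```

```text
lid front top corners [[276.7, 185.3], [377.0, 185.5]] bottom [[278.0, 191.4], [375.7, 191.6]]
tip [[317.64476997 253.20474435]] tip upper [[317.62776835 238.33070632]]
mat front [[306.67327133 233.04970935]
 [431.54020352 179.21527109]]
```

>>> {"fn": "carry_out", "kwargs": {"plan": [[[0.25, 0.1, 0.9, 0, 0, 0], [0.25, 0.1, 0.9, 0, 0, 0], [0.25, 0.1, 0.9, 0, 0, 0], [0.25, 0.1, 0.9, 0, 0, 0], [0.25, 0.1, 0.9, 0, 0, 0], [0.25, 0.1, 0.9, 0, 0, 0]]]}}

```text
time: 2.95
tcp_pos: [0.4915, -0.1594, 0.0495]
ee_rot: [-0.565, 0.709, -0.278, -0.318]
wrist_force: [1.2, 1.3, -0.1]
grip_width: 0.0004
```

Run:
```python
from h import *
o=st()
p0=R.from_euler('z',-BY).apply(np.array(o['tcp_pos'])-BO); print('in box',p0.round(4)); 
p,d=grab('wrist','wrist2')
# plan
a=np.radians(50); z=np.array([np.sin(a),-np.cos(a)]); n=np.array([np.cos(a),np.sin(a)])
prev=p0[[0,2]]; H=np.array([.099,.061])
for th in range(8,113,8):
    t=np.radians(th); u=np.array([-np.cos(t),np.sin(t)]); dn=np.array([-np.sin(t),-np.cos(t)])
    if th<42: tcp=H+.219*u+.007*dn+.004*z-.0095*n
    else:
        r=.219-.012; tcp=H+r*u+.007*dn-.008*z-.0095*n
    d=tcp-prev; prev=tcp
    print(th,tcp.round(3),b2w([tcp[0],0,tcp[1]]).round(3),'dx %.2f dz %.2f'%(d@n*100,d@z*100))
```

```text
t 2.95 tcp [ 0.4915 -0.1594  0.0495] q [-0.5648  0.7086 -0.2784 -0.3184] F [ 1.2  1.3 -0.1] w 0.00035222874802760454 j [ 0.292  0.594 -0.778  0.97  -0.975 -1.403]
in box [-0.1208  0.0031  0.0465]
8 [-0.122  0.075] [ 0.489 -0.158  0.078] dx 2.09 dz -1.90
16 [-0.116  0.105] [ 0.488 -0.163  0.108] dx 2.65 dz -1.52
24 [-0.107  0.134] [ 0.485 -0.172  0.137] dx 2.84 dz -1.14
32 [-0.093  0.161] [ 0.482 -0.185  0.164] dx 2.97 dz -0.73
40 [-0.076  0.187] [ 0.479 -0.202  0.19 ] dx 3.04 dz -0.31
48 [-0.057  0.208] [ 0.474 -0.221  0.211] dx 2.89 dz 0.10
56 [-0.035  0.227] [ 0.469 -0.243  0.23 ] dx 2.85 dz 0.50
64 [-0.01   0.242] [ 0.464 -0.266  0.245] dx 2.75 dz 0.90
72 [0.016 0.254] [ 0.458 -0.292  0.257] dx 2.60 dz 1.27
80 [0.044 0.262] [ 0.452 -0.319  0.265] dx 2.39 dz 1.62
88 [0.073 0.265] [ 0.446 -0.347  0.268] dx 2.15 dz 1.94
96 [0.101 0.265] [ 0.439 -0.375  0.268] dx 1.85 dz 2.22
104 [0.13  0.261] [ 0.433 -0.403  0.264] dx 1.53 dz 2.45
112 [0.158 0.253] [ 0.427 -0.43   0.256] dx 1.17 dz 2.64
```

View pics/wrist2.png

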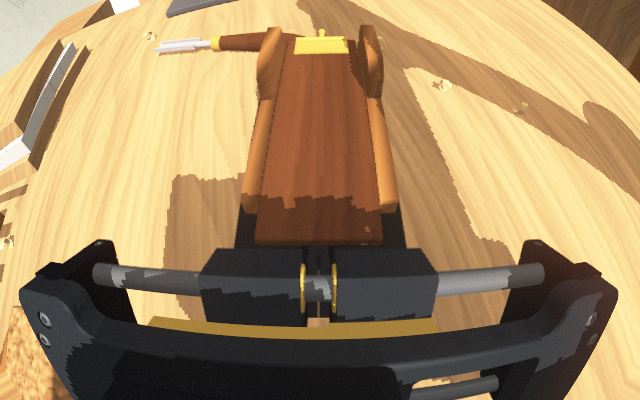

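>>> {"fn": "carry_out", "kwargs": {"plan": [[[0.7, 0, -0.6, 0, 0, 0], [0.7, 0, -0.7, 0, 0, 0], [0.7, 0, -0.6, 0, 0, 0], [1.3, -0.05, -0.8, 0, 0, 0], [1.3, -0.05, -0.75, 0, 0, 0]]]}}

```text
time: 3.42
tcp_pos: [0.4859, -0.1668, 0.1125]
ee_rot: [-0.563, 0.71, -0.276, -0.32]
wrist_force: [0.7, -0.2, 0.1]
grip_width: 0.0003
```

Run:
```python
from h import *
o=st()
p0=R.from_euler('z',-BY).apply(np.array(o['tcp_pos'])-BO); print('in box',p0.round(4)); print((ori(50).inv()*R.from_quat(o['ee_rot'])).as_rotvec())
p,d=grab('wrist','wrist3')
```

```text
t 3.4167 tcp [ 0.4859 -0.1668  0.1125] q [-0.5628  0.7103 -0.2762 -0.3201] F [ 0.7 -0.2  0.1] w 0.00027873929868539105 j [ 0.301  0.486 -0.741  0.883 -1.066 -1.267]
in box [-0.1123 -0.0007  0.1095]
[ 0.02645037 -0.0001639   0.01972036]
```

View pics/wrist3.png

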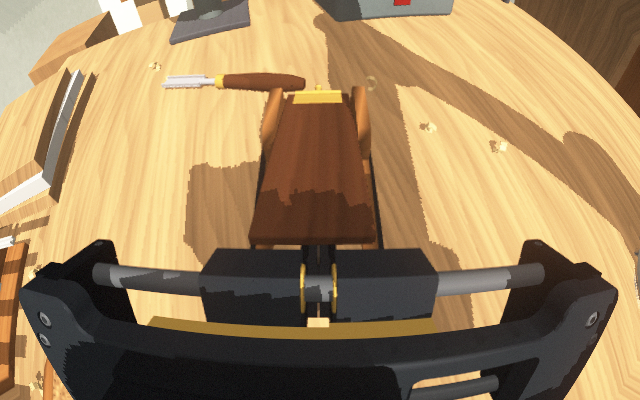

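>>> {"fn": "carry_out", "kwargs": {"plan": [[[1.4, 0, -0.6, 0, 0, 0], [1.4, 0, -0.6, 0, 0, 0], [1.5, 0, -0.4, 0, 0, 0], [1.5, 0, -0.35, 0, 0, 0], [1.5, 0, -0.2, 0, 0, 0], [1.5, 0, -0.15, 0, 0, 0], [1.45, 0, 0.05, 0, 0, 0], [1.45, 0, 0.05, 0, 0, 0], [1.4, 0, 0.25, 0, 0, 0], [1.4, 0, 0.25, 0, 0, 0]]]}}

```text
time: 4.3
tcp_pos: [0.4643, -0.2421, 0.2526]
ee_rot: [-0.563, 0.713, -0.28, -0.31]
wrist_force: [0.5, 0.2, -0.5]
grip_width: 0.0003
```

Run:
```python
from h import *
o=st()
p0=R.from_euler('z',-BY).apply(np.array(o['tcp_pos'])-BO); print('in box',p0.round(4)); print((ori(50).inv()*R.from_quat(o['ee_rot'])).as_rotvec())
p,d=grab('wrist','wrist4')
```

```text
t 4.3 tcp [ 0.4643 -0.2421  0.2526] q [-0.5634  0.7129 -0.2798 -0.3099] F [ 0.5  0.2 -0.5] w 0.0002784335437530515 j [ 0.167  0.248 -0.673  0.88  -1.194 -0.974]
in box [-0.0341 -0.0051  0.2496]
[ 0.04228429 -0.01262685  0.02944919]
```

View pics/wrist4.png

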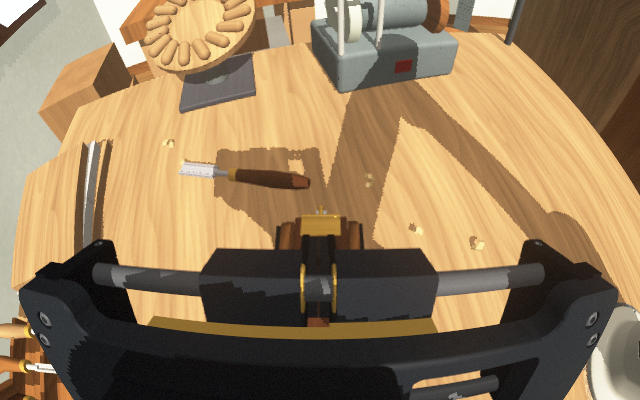

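Run:
```python
from h import *
p,d=grab('top','top2')
cv2.imwrite('pics/t2c.png',cv2.resize(cv2.imread('pics/top2.png')[140:320,300:520],None,fx=3,fy=3,interpolation=cv2.INTER_CUBIC))
```

```text
(no output)
```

View pics/t2c.png

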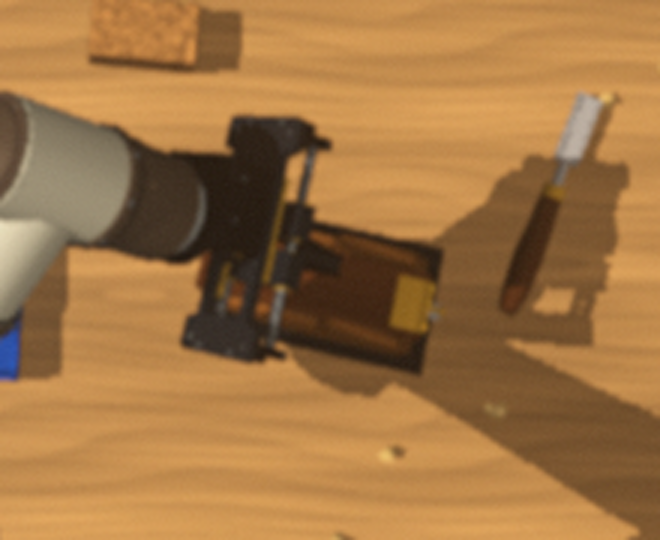

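Run:
```python
from h import *
rows([(b2w([-.19,0,.17]),ori(50),5),(b2w([-.18,0,.07]),ori(50),4)])
```

```text
9 max mm 35.21377571349031 max deg 0.6755072780152945
[[[-3.26, -0.05, -1.32, -0.009, 0.003, -0.007],
[-3.26, -0.06, -1.33, -0.009, 0.003, -0.007],
[-3.25, -0.07, -1.34, -0.009, 0.003, -0.007],
[-3.25, -0.08, -1.35, -0.009, 0.003, -0.007],
[-3.24, -0.09, -1.36, -0.009, 0.003, -0.007],
[-1.75, 0.0, 1.8, -0.0, 0.0, 0.0],
[-1.75, 0.0, 1.8, -0.0, 0.0, 0.0],
[-1.75, 0.0, 1.8, -0.0, 0.0, 0.0],
[-1.75, 0.0, 1.8, -0.0, 0.0, 0.0]]]
```

>>> {"fn": "carry_out", "kwargs": {"plan": [[[-3.2, 0, -1.3, -0.009, 0.003, -0.007], [-3.2, 0, -1.3, -0.009, 0.003, -0.007], [-3.2, 0, -1.3, -0.009, 0.003, -0.007], [-3.2, -0.1, -1.3, -0.009, 0.003, -0.007], [-3.2, -0.1, -1.3, -0.009, 0.003, -0.007], [-1.75, 0, 1.8, 0, 0, 0], [-1.75, 0, 1.8, 0, 0, 0], [-1.75, 0, 1.8, 0, 0, 0], [-1.5, 0, 1.6, 0, 0, 0], [0, 0, 0, 0, 0, 0]]]}}

```text
time: 5.23
tcp_pos: [0.5025, -0.0889, 0.0731]
ee_rot: [-0.566, 0.71, -0.264, -0.326]
wrist_force: [0.4, -0.5, 0.5]
grip_width: 0.0003
```

Run:
```python
from h import *
o=st()
p0=R.from_euler('z',-BY).apply(np.array(o['tcp_pos'])-BO); print('in box',p0.round(4)); print((ori(50).inv()*R.from_quat(o['ee_rot'])).as_rotvec())
print('lid front top corners',wproj(b2w([[-.12,.0335,.061],[-.12,-.0335,.061]])).round(1).tolist(),'hinge',wproj(b2w([[.099,.0335,.061],[.099,-.0335,.061]])).round(1).tolist())
print('ears top',wproj(b2w([[0,.046,.091],[0,-.046,.091],[.08,.046,.091],[.08,-.046,.091]])).round(1).tolist())
p,d=grab('wrist','wrist5')
rows([(b2w([-.141,0,.045]),ori(50),3),(b2w([-.1155,0,.033]),ori(50),3)])
```

```text
t 5.2333 tcp [ 0.5025 -0.0889  0.0731] q [-0.566   0.7096 -0.2641 -0.3261] F [ 0.4 -0.5  0.5] w 0.0003111801974084155 j [ 0.446  0.591 -0.646  0.742 -1.094 -1.284]
in box [-0.192  -0.0018  0.0701]
[ 0.0050499  -0.00663965  0.00320173]
lid front top corners [[268.3, 169.0], [362.6, 168.7]] hinge [[289.2, 30.8], [344.4, 30.4]]
ears top [[265.8, 48.4], [366.3, 47.7], [275.2, 15.5], [357.7, 14.9]]
6 max mm 19.385303711832837 max deg 0.19847840235184516
[[[0.43, -0.02, 1.88, -0.002, 0.002, -0.002],
[0.43, -0.03, 1.89, -0.002, 0.002, -0.002],
[0.42, -0.03, 1.89, -0.002, 0.002, -0.002],
[0.24, 0.0, 0.91, -0.0, -0.0, 0.0],
[0.24, 0.0, 0.91, -0.0, -0.0, 0.0],
[0.24, 0.0, 0.91, -0.0, -0.0, 0.0]]]
```

View pics/wrist5.png

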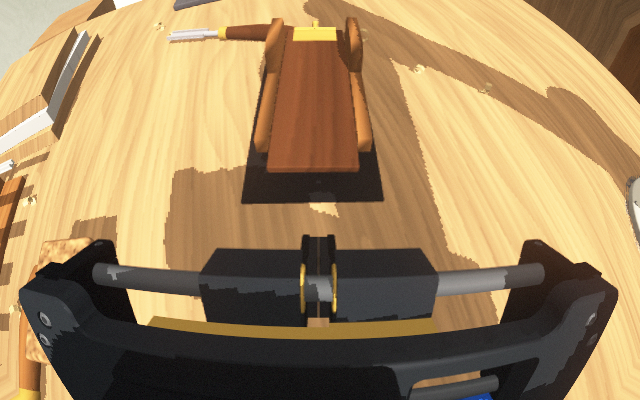

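>>> {"fn": "carry_out", "kwargs": {"plan": [[[0.3, 0, 1.9, 0, 0, 0], [0.3, 0, 1.9, 0, 0, 0], [0.3, 0, 1.9, 0, 0, 0], [0, 0, 0.6, 0, 0, 0], [0, 0, 0.6, 0, 0, 0], [0, 0, 0, 0, 0, 0]]]}}

```text
time: 5.78
tcp_pos: [0.4968, -0.1431, 0.0427]
ee_rot: [-0.566, 0.71, -0.269, -0.319]
wrist_force: [-0.1, -0.1, 0.8]
grip_width: 0.0001
```

```bash
cat >> h.py <<'E'
def inbox(lean=50):
    o=st(); p=R.from_euler('z',-BY).apply(np.array(o['tcp_pos'])-BO); print('in box',p.round(4),'roterr',(ori(lean).inv()*R.from_quat(o['ee_rot'])).as_rotvec().round(3)); return p
E
python3 - <<'E'
from h import *
inbox()
rows([(b2w([-.1155,0,.033]),ori(50),3)])
E
```

```text
t 5.7833 tcp [ 0.4968 -0.1431  0.0427] q [-0.5664  0.7105 -0.2692 -0.3193] F [-0.1 -0.1  0.8] w 0.00012349711444218004 j [ 0.324  0.613 -0.744  0.914 -0.981 -1.375]
in box [-0.1378  0.0047  0.0397] roterr [ 0.02  -0.011  0.01 ]
3 max mm 7.971198153351853 max deg 0.49287693180029135
[[[0.32, 0.17, 0.71, -0.007, 0.004, -0.003],
[0.31, 0.16, 0.71, -0.007, 0.004, -0.003],
[0.31, 0.16, 0.71, -0.007, 0.004, -0.003]]]
```

>>> {"fn": "carry_out", "kwargs": {"plan": [[[0.2, 0.15, 0.75, -0.007, 0.004, 0], [0.2, 0.15, 0.75, -0.007, 0.004, 0], [0.2, 0.15, 0.75, -0.007, 0.004, 0], [0, 0, 0, 0, 0, 0]]]}}

```text
time: 6.12
tcp_pos: [0.4903, -0.1622, 0.0343]
ee_rot: [-0.561, 0.712, -0.267, -0.327]
wrist_force: [-1.2, 0.9, 0.1]
grip_width: 0.0004
```

```bash
cat >> h.py <<'E'
def lidplan(ths,s,p0,n=3):
    a=np.radians(50); z=np.array([np.sin(a),-np.cos(a)]); nn=np.array([np.cos(a),np.sin(a)]); H=np.array([.099,.061])
    W=[]
    for th,ss in zip(ths,s):
        t=np.radians(th); u=np.array([-np.cos(t),np.sin(t)]); dn=np.array([-np.sin(t),-np.cos(t)])
        if th<40: c=H+.219*u+.007*dn+(ss-.008)*z-.0095*nn
        else: c=H+(.219-ss)*u+.007*dn-.008*z-.0095*nn
        W.append((b2w([c[0],0,c[1]]),ori(50),n))
    rows(W)
E
python3 - <<'E'
from h import *
p=inbox(); grab('wrist','wrist6')
lidplan([8,16],[.024,.028],p)
E
```

```text
t 6.1167 tcp [ 0.4903 -0.1622  0.0343] q [-0.5612  0.7119 -0.2667 -0.3274] F [-1.2  0.9  0.1] w 0.0003566146365585381 j [ 0.284  0.628 -0.762  0.95  -0.969 -1.394]
in box [-0.1178  0.0026  0.0313] roterr [ 0.003 -0.001  0.014]
6 max mm 12.063581557729862 max deg 0.23623655083453882
[[[1.03, 0.09, -0.62, -0.001, 0.0, -0.004],
[1.03, 0.09, -0.62, -0.001, 0.0, -0.004],
[1.03, 0.1, -0.62, -0.001, 0.0, -0.004],
[0.88, 0.0, -0.37, 0.0, 0.0, 0.0],
[0.88, 0.0, -0.37, 0.0, 0.0, 0.0],
[0.88, 0.0, -0.37, 0.0, 0.0, 0.0]]]
```

View pics/wrist6.png

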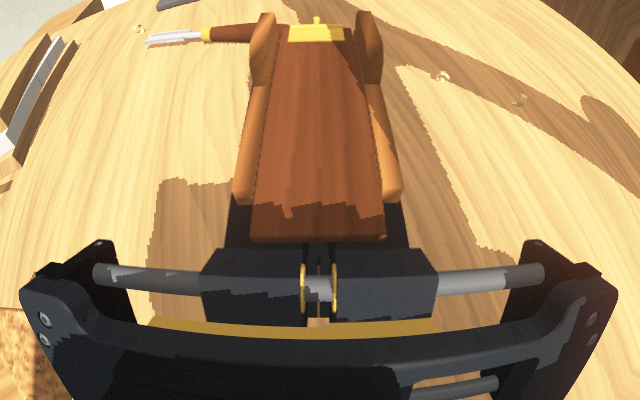

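Tips hidden under the lid front (lid front edge at row ~240, cols 250–386). Lifting.

>>> {"fn": "carry_out", "kwargs": {"plan": [[[1.0, 0.05, -0.6, 0, 0, 0], [1.0, 0.05, -0.6, 0, 0, 0], [1.0, 0.05, -0.6, 0, 0, 0], [0.9, 0, -0.35, 0, 0, 0], [0.9, 0, -0.35, 0, 0, 0], [0.9, 0, -0.35, 0, 0, 0]]]}}

```text
time: 6.67
tcp_pos: [0.4868, -0.1748, 0.1014]
ee_rot: [-0.563, 0.711, -0.267, -0.325]
wrist_force: [0.4, 0.6, 0.1]
grip_width: 0.0005
```

Run:
```python
from h import *
p=inbox(); grab('wrist','wrist7')
lidplan([24,32],[.034,.036],p)
```

```text
t 6.6667 tcp [ 0.4868 -0.1748  0.1014] q [-0.5634  0.711  -0.2671 -0.3251] F [0.4 0.6 0.1] w 0.0005495169661875762 j [ 0.278  0.509 -0.736  0.887 -1.051 -1.257]
in box [-0.1048  0.002   0.0984] roterr [ 0.008 -0.004  0.011]
6 max mm 10.062305898749052 max deg 0.2921522977837165
[[[0.81, 0.06, -0.06, -0.003, 0.001, -0.004],
[0.81, 0.07, -0.06, -0.003, 0.001, -0.004],
[0.81, 0.07, -0.06, -0.003, 0.001, -0.004],
[0.99, 0.0, -0.18, 0.0, -0.0, 0.0],
[0.99, 0.0, -0.18, 0.0, -0.0, 0.0],
[0.99, 0.0, -0.18, 0.0, -0.0, 0.0]]]
```

View pics/wrist7.png

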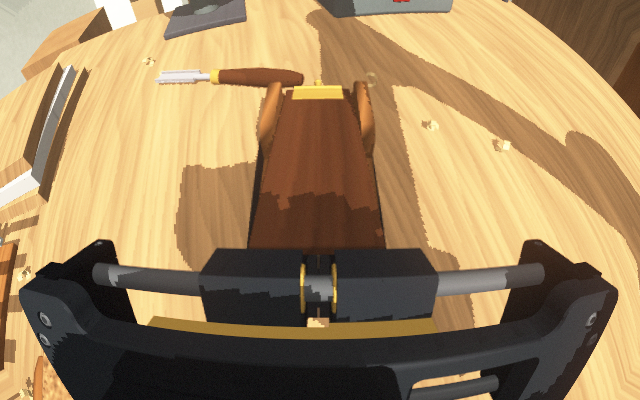

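>>> {"fn": "carry_out", "kwargs": {"plan": [[[0.8, 0.05, 0.1, 0, 0, 0], [0.8, 0.05, 0.1, 0, 0, 0], [0.8, 0.05, 0, 0, 0, 0], [0.9, 0, -0.1, 0, 0, 0], [0.9, 0, -0.1, 0, 0, 0], [0.9, 0, -0.1, 0, 0, 0]]]}}

```text
time: 7.22
tcp_pos: [0.4758, -0.2094, 0.1461]
ee_rot: [-0.563, 0.711, -0.267, -0.325]
wrist_force: [-0.1, 1.2, 0.1]
grip_width: 0.0008
```

Run:
```python
from h import *
p=inbox(); grab('wrist','wrist8')
lidplan([40,48,56],[.04,.044,.048],p)
```

```text
t 7.2167 tcp [ 0.4758 -0.2094  0.1461] q [-0.5627  0.7113 -0.2672 -0.3254] F [-0.1  1.2  0.1] w 0.0008270627061987777 j [ 0.216  0.423 -0.738  0.902 -1.087 -1.168]
in box [-0.0686 -0.0011  0.1431] roterr [ 0.007 -0.003  0.012]
9 max mm 9.211948762341223 max deg 0.3138219088915755
[[[0.9, -0.05, -0.19, -0.002, 0.001, -0.005],
[0.9, -0.05, -0.19, -0.002, 0.001, -0.005],
[0.9, -0.04, -0.18, -0.002, 0.001, -0.005],
[0.81, -0.0, 0.16, -0.0, 0.0, 0.0],
[0.81, -0.0, 0.16, -0.0, 0.0, 0.0],
[0.81, -0.0, 0.16, -0.0, 0.0, 0.0],
[0.77, -0.0, 0.27, -0.0, 0.0, 0.0],
[0.77, -0.0, 0.27, -0.0, 0.0, 0.0],
[0.77, -0.0, 0.27, -0.0, 0.0, 0.0]]]
```

View pics/wrist8.png

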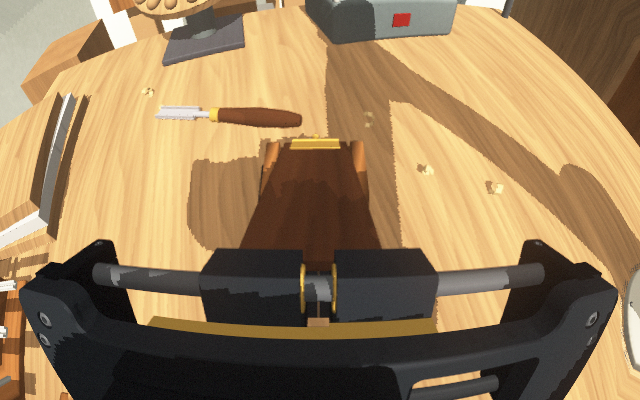

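>>> {"fn": "carry_out", "kwargs": {"plan": [[[0.9, -0.05, -0.1, 0, 0, 0], [0.9, -0.05, -0.1, 0, 0, 0], [0.9, 0, -0.1, 0, 0, 0], [0.8, 0, 0.2, 0, 0, 0], [0.8, 0, 0.2, 0, 0, 0], [0.8, 0, 0.2, 0, 0, 0], [0.8, 0, 0.3, 0, 0, 0], [0.8, 0, 0.3, 0, 0, 0]]]}}

```text
time: 7.93
tcp_pos: [0.4641, -0.263, 0.1972]
ee_rot: [-0.563, 0.712, -0.268, -0.324]
wrist_force: [0.9, 1.2, -0.1]
grip_width: 0.0006
```

Run:
```python
from h import *
p=inbox(); grab('wrist','wrist9')
H=np.array([.099,.061]); a=np.radians(50); z=np.array([np.sin(a),-np.cos(a)]); n=np.array([np.cos(a),np.sin(a)])
v=p[[0,2]]+.008*z+.0095*n-H; print('tip r',np.linalg.norm(v),'ang',np.degrees(np.arctan2(v[1],-v[0])))
lidplan([64,72,80],[.05,.05,.05],p,2)
```

```text
t 7.9333 tcp [ 0.4641 -0.263   0.1972] q [-0.5627  0.7117 -0.2677 -0.3244] F [ 0.9  1.2 -0.1] w 0.0006010282331619334 j [ 0.105  0.334 -0.724  0.945 -1.108 -1.044]
in box [-0.0137 -0.0007  0.1942] roterr [ 0.009 -0.004  0.014]
tip r 0.16855170128486144 ang 53.430326642519695
6 max mm 11.763077828527704 max deg 0.5251244932403996
[[[1.1, -0.07, 0.31, -0.004, 0.002, -0.008],
[1.1, -0.06, 0.32, -0.004, 0.002, -0.008],
[1.06, -0.0, 0.51, -0.0, -0.0, -0.0],
[1.06, -0.0, 0.51, -0.0, -0.0, -0.0],
[0.98, -0.0, 0.65, -0.0, -0.0, -0.0],
[0.98, -0.0, 0.65, -0.0, -0.0, -0.0]]]
```

View pics/wrist9.png

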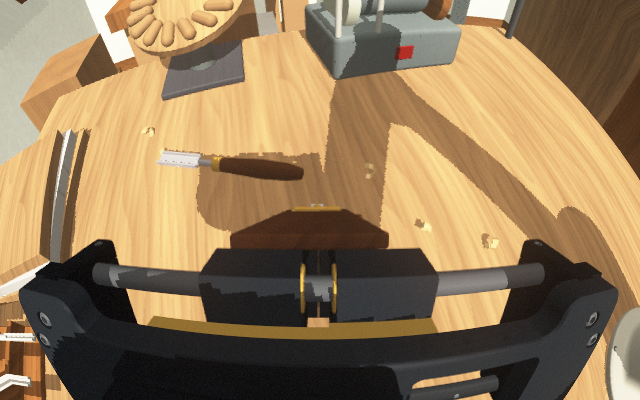

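Lid foreshortened in front of the fingers (brass at row 208, lid edge at row ~245), around 55°. Continuing.

>>> {"fn": "carry_out", "kwargs": {"plan": [[[1.1, 0, 0.35, 0, 0, 0], [1.1, 0, 0.35, 0, 0, 0], [1.1, 0, 0.5, 0, 0, 0], [1.0, 0, 0.5, 0, 0, 0], [1.0, 0, 0.65, 0, 0, 0], [1.0, 0, 0.65, 0, 0, 0]]]}}

```text
time: 8.48
tcp_pos: [0.4472, -0.3306, 0.2285]
ee_rot: [-0.563, 0.712, -0.267, -0.325]
wrist_force: [-0.3, -0.3, -1.4]
grip_width: 0.0003
```

Run:
```python
from h import *
p=inbox(); grab('wrist','wrist10')
H=np.array([.099,.061]); a=np.radians(50); z=np.array([np.sin(a),-np.cos(a)]); n=np.array([np.cos(a),np.sin(a)])
v=p[[0,2]]+.008*z+.0095*n-H; print('tip r',np.linalg.norm(v),'ang',np.degrees(np.arctan2(v[1],-v[0])))
lidplan([88,96,104,112],[.05,.05,.05,.05],p,2)
```

```text
t 8.4833 tcp [ 0.4472 -0.3306  0.2285] q [-0.5627  0.7116 -0.2671 -0.325 ] F [-0.3 -0.3 -1.4] w 0.000333234558319383 j [-0.052  0.283 -0.719  1.031 -1.072 -0.94 ]
in box [ 0.0559 -0.0022  0.2255] roterr [ 0.007 -0.004  0.013]
tip r 0.16943508159597206 ang 79.51397662574989
8 max mm 11.81905241548577 max deg 0.5027684247751685
[[[0.58, -0.16, 0.58, -0.003, 0.002, -0.008],
[0.58, -0.15, 0.58, -0.003, 0.002, -0.008],
[0.76, 0.0, 0.9, -0.0, 0.0, 0.0],
[0.76, 0.0, 0.9, -0.0, 0.0, 0.0],
[0.63, -0.0, 1.0, -0.0, 0.0, 0.0],
[0.63, -0.0, 1.0, -0.0, 0.0, 0.0],
[0.49, -0.0, 1.07, -0.0, 0.0, 0.0],
[0.49, -0.0, 1.07, -0.0, 0.0, 0.0]]]
```

View pics/wrist10.png

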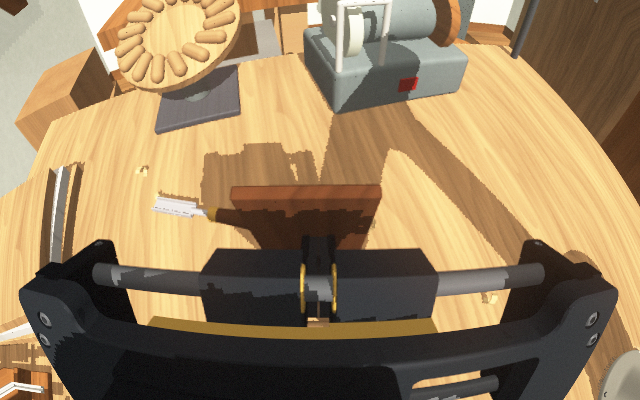

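>>> {"fn": "carry_out", "kwargs": {"plan": [[[0.6, -0.1, 0.6, 0, 0, 0], [0.6, -0.1, 0.6, 0, 0, 0], [0.7, 0, 0.9, 0, 0, 0], [0.7, 0, 0.9, 0, 0, 0], [0.6, 0, 1.0, 0, 0, 0], [0.6, 0, 1.0, 0, 0, 0], [0.5, 0, 1.0, 0, 0, 0], [0, 0, 0, 0, 0, 0]]]}}

```text
time: 9.2
tcp_pos: [0.4264, -0.4119, 0.2253]
ee_rot: [-0.559, 0.713, -0.266, -0.328]
wrist_force: [-0.1, -0.2, -0.3]
grip_width: 0.0007
```

Run:
```python
from h import *
p=inbox(); grab('wrist','wrist11')
H=np.array([.099,.061]); a=np.radians(50); z=np.array([np.sin(a),-np.cos(a)]); n=np.array([np.cos(a),np.sin(a)])
v=p[[0,2]]+.008*z+.0095*n-H; print('tip r',np.linalg.norm(v),'ang',np.degrees(np.arctan2(v[1],-v[0])))
```

```text
t 9.2 tcp [ 0.4264 -0.4119  0.2253] q [-0.5594  0.713  -0.2663 -0.3283] F [-0.1 -0.2 -0.3] w 0.0007175825963792858 j [-0.26   0.295 -0.731  1.187 -0.972 -0.909]
in box [ 0.1398 -0.0044  0.2223] roterr [-0.001  0.     0.017]
tip r 0.17183311673325535 ang 107.98530578304003
```

View pics/wrist11.png

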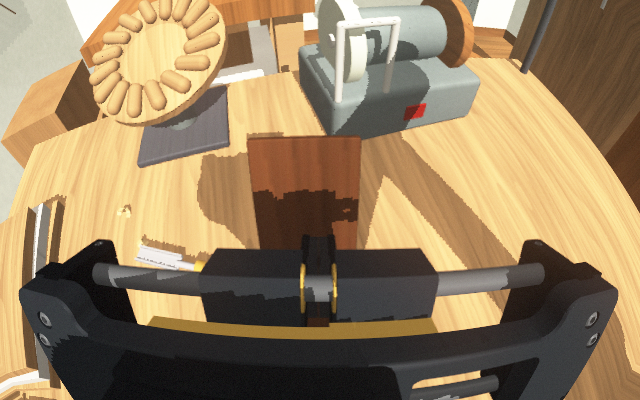

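Run:
```python
from h import *
rows([(b2w([.08,0,.27]),ori(46),3),(b2w([.0,.0405,.20]),ori(0),8)])
```

```text
11 max mm 25.402558926218433 max deg 5.729577951308233
[[[-0.06, -0.14, -2.53, -0.0, -0.023, -0.006],
[-0.12, -0.14, -2.53, -0.0, -0.023, -0.006],
[-0.18, -0.14, -2.53, -0.0, -0.023, -0.006],
[-1.32, -0.51, -0.11, 0.0, -0.1, -0.0],
[-1.33, -0.51, 0.02, 0.0, -0.1, -0.0],
[-1.32, -0.51, 0.15, 0.0, -0.1, -0.0],
[-1.3, -0.51, 0.29, 0.0, -0.1, -0.0],
[-1.26, -0.51, 0.41, 0.0, -0.1, -0.0],
[-1.21, -0.51, 0.54, 0.0, -0.1, -0.0],
[-1.15, -0.51, 0.66, 0.0, -0.1, -0.0],
[-1.08, -0.51, 0.77, 0.0, -0.1, -0.0]]]
```

>>> {"fn": "carry_out", "kwargs": {"plan": [[[-0.1, -0.1, -2.5, 0, -0.023, -0.006], [-0.1, -0.1, -2.5, 0, -0.023, -0.006], [-0.2, -0.1, -2.5, 0, -0.023, -0.006], [-1.3, -0.5, -0.1, 0, -0.1, 0], [-1.3, -0.5, 0, 0, -0.1, 0], [-1.3, -0.5, 0.1, 0, -0.1, 0], [-1.3, -0.5, 0.3, 0, -0.1, 0], [-1.3, -0.5, 0.4, 0, -0.1, 0], [-1.2, -0.5, 0.5, 0, -0.1, 0], [-1.2, -0.5, 0.6, 0, -0.1, 0], [-1.1, -0.5, 0.7, 0, -0.1, 0], [0, 0, 0, 0, 0, 0]]], "hand": 4.5}}

```text
time: 10.25
tcp_pos: [0.5032, -0.2691, 0.2065]
ee_rot: [-0.63, 0.776, 0.014, 0.015]
wrist_force: [0.5, -1.1, 0.1]
grip_width: 0.0449
```

Run:
```python
from h import *
inbox(0)
grab('wrist','wrist12'); p,d=grab('top','top3'); np.save('pics/P3.npy',cloud('top',d))
cv2.imwrite('pics/t3c.png',cv2.resize(cv2.imread('pics/top3.png')[140:320,300:520],None,fx=3,fy=3,interpolation=cv2.INTER_CUBIC))
print('ears top',wproj(b2w([[0,.0405,.091],[0.08,.0405,.091],[.0,-.0405,.091],[.08,-.0405,.091]])).round(1).tolist())
```

```text
t 10.25 tcp [ 0.5032 -0.2691  0.2065] q [-0.63    0.7763  0.0143  0.0146] F [ 0.5 -1.1  0.1] w 0.0448847505615096 j [-0.23   0.319 -0.137 -0.045 -1.12   0.042]
in box [-0.0164  0.0388  0.2035] roterr [-0.004 -0.041 -0.016]
ears top [[314.4, 179.4], [315.9, 87.9], [403.4, 181.4], [409.6, 92.8]]
```

View pics/t3c.png

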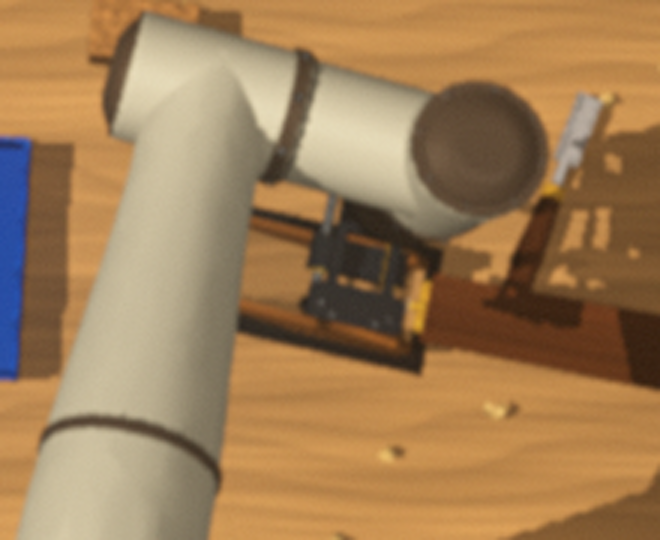

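View pics/wrist12.png

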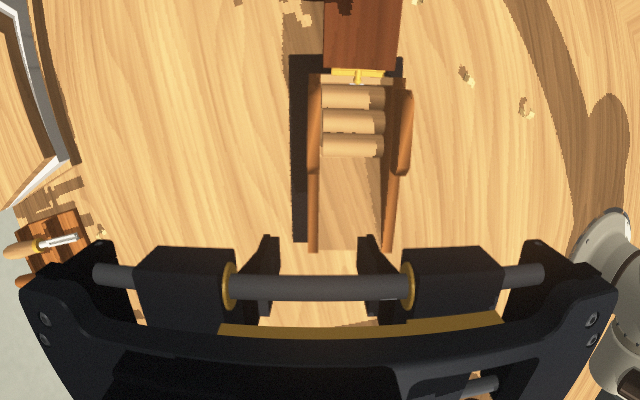

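```bash
cat >> h.py <<'E'
def wcloud(d,c=None):
    c=c or robot.camera_info('wrist');K=np.array(c['camera_matrix']);T=np.array(c['extrinsics'])
    v,u=np.mgrid[:d.shape[0],:d.shape[1]]
    a=(u-K[0,2])/K[0,0]; b=(v-K[1,2])/K[1,1]; th=np.hypot(a,b)+1e-9; s=np.tan(th)/th
    X=np.stack([a*s*d,b*s*d,d],-1); return (X-T[:3,3])@T[:3,:3]
def ears(d):
    P=wcloud(d); z=P[...,2]; out=[]
    for nm,(u0,u1) in {'far':(290,345),'near':(370,430)}.items():
        s=P[50:235,u0:u1].reshape(-1,3); s=s[(s[:,2]>.087)&(s[:,2]<.103)]
        rr=cv2.minAreaRect(s[:,:2].astype(np.float32)); l=cv2.fitLine(s[:,:2].astype(np.float32),cv2.DIST_HUBER,0,.01,.01).ravel()
        print(nm,len(s),'z',np.median(s[:,2]).round(4),rr,'yaw',np.degrees(np.arctan2(l[1],l[0])),'c',l[2:])
E
python3 - <<'E'
from h import *
d=np.load('pics/wrist12.npy'); ears(d)
P=wcloud(d); print('bench',np.median(P[150:230,180:260,2]),'mat',np.median(P[100:230,295:303,2]))
# mat left corners px (289,55) & (292,242); right top (403,57)
for px in ((289,55),(292,242),(403,58)): print(px,P[px[1]+2,px[0]+3 if px[0]<300 else px[0]-3].round(4))
E
```

```text
far 1071 z 0.0955 ((0.4927411377429962, -0.3276987373828888), (0.07938780635595322, 0.01043614000082016), 77.90191650390625) yaw 77.61509 c [ 0.492349   -0.32996958]
near 1190 z 0.0954 ((0.4140930473804474, -0.311113178730011), (0.07825108617544174, 0.0124302813783288), 77.29851531982422) yaw 77.30763 c [ 0.414696   -0.31214622]
bench 0.0011199174622546705 mat 0.004367433457977703
(289, 55) [ 0.5017 -0.4074  0.006 ]
(292, 242) [ 0.5494 -0.1826  0.0007]
(403, 58) [ 0.3819 -0.3824  0.0055]
```

```bash
sed -i 's/^BO=.*/BO=np.array([.4621,-.2804,.003]); BY=np.radians(-102.6)/' h.py
python3 - <<'E'
from h import *
rows([(b2w([.046,.0405,.13]),ori(0),4),(b2w([.046,.0405,.067]),ori(0),4)])
E
```

```text
8 max mm 24.734793308212627 max deg 0.5156620156177409
[[[1.69, -0.08, 1.8, 0.001, 0.008, 0.004],
[1.68, -0.09, 1.81, 0.001, 0.008, 0.004],
[1.66, -0.09, 1.83, 0.001, 0.008, 0.004],
[1.65, -0.1, 1.84, 0.001, 0.008, 0.004],
[-0.0, 0.0, 1.57, -0.0, -0.0, 0.0],
[-0.0, 0.0, 1.57, -0.0, -0.0, 0.0],
[-0.0, 0.0, 1.57, -0.0, -0.0, 0.0],
[-0.0, 0.0, 1.57, -0.0, -0.0, 0.0]]]
```

>>> {"fn": "carry_out", "kwargs": {"plan": [[[1.7, -0.1, 1.8, 0, 0.008, 0.004], [1.7, -0.1, 1.8, 0, 0.008, 0.004], [1.6, -0.1, 1.8, 0, 0.008, 0.004], [1.6, -0.1, 1.8, 0, 0.008, 0.004], [0, 0, 0, 0, 0, 0]]]}}

```text
time: 10.77
tcp_pos: [0.4905, -0.334, 0.1352]
ee_rot: [-0.629, 0.778, -0.003, -0.007]
wrist_force: [-0.1, 0.3, -0.5]
grip_width: 0.045
```

Run:
```python
from h import *
inbox(0); grab('wrist','wrist13')
print('ears top',wproj(b2w([[0,.0405,.091],[0.08,.0405,.091],[.0,-.0405,.091],[.08,-.0405,.091]])).round(1).tolist())
rows([(b2w([.046,.0405,.067]),ori(0),5)])
```

```text
t 10.7667 tcp [ 0.4905 -0.334   0.1352] q [-0.6288  0.7775 -0.0026 -0.0071] F [-0.1  0.3 -0.5] w 0.04495209450563758 j [-0.318  0.414 -0.21   0.018 -0.95   0.096]
in box [0.0461 0.0394 0.1322] roterr [-0.005  0.014 -0.009]
ears top [[316.6, 286.8], [317.7, 181.5], [421.0, 284.4], [434.8, 183.5]]
5 max mm 13.400746247877393 max deg 0.20658287090209748
[[[-0.01, -0.01, 1.34, 0.0, -0.003, 0.002],
[-0.01, -0.01, 1.34, 0.0, -0.003, 0.002],
[-0.0, -0.01, 1.34, 0.0, -0.003, 0.002],
[0.0, -0.01, 1.34, 0.0, -0.003, 0.002],
[0.01, -0.01, 1.34, 0.0, -0.003, 0.002]]]
```

View pics/wrist13.png

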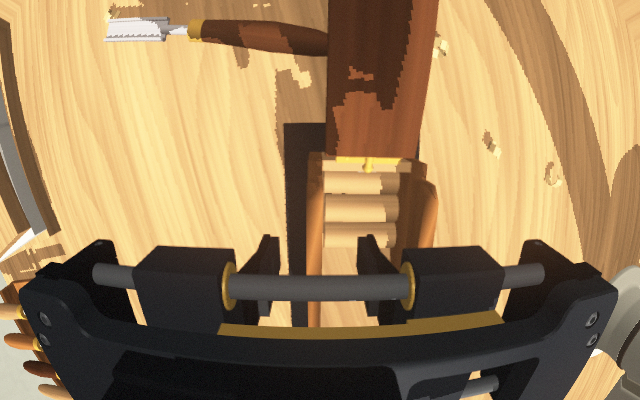

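>>> {"fn": "carry_out", "kwargs": {"plan": [[[0, 0, 1.3, 0, 0, 0], [0, 0, 1.3, 0, 0, 0], [0, 0, 1.3, 0, 0, 0], [0, 0, 1.3, 0, 0, 0], [0, 0, 1.1, 0, 0, 0], [0, 0, 0, 0, 0, 0]]]}}

```text
time: 11.32
tcp_pos: [0.4945, -0.3317, 0.0805]
ee_rot: [-0.634, 0.773, -0.011, -0.008]
wrist_force: [-1.0, -0.1, -0.6]
grip_width: 0.0451
```

Run:
```python
from h import *
inbox(0)
```

```text
t 11.3167 tcp [ 0.4945 -0.3317  0.0805] q [-0.6339  0.7733 -0.0106 -0.008 ] F [-1.  -0.1 -0.6] w 0.04507361009540942 j [-0.306  0.473 -0.28   0.035 -0.809  0.085]
in box [0.043  0.0428 0.0775] roterr [ 0.006  0.026 -0.022]
```

>>> {"fn": "carry_out", "kwargs": {"plan": [[[0.1, 0.1, 0.6, 0, -0.013, 0.011], [0.1, 0.1, 0.5, 0, -0.013, 0.011], [0, 0, 0, 0, 0, 0]]]}}

```text
time: 11.57
tcp_pos: [0.4937, -0.3326, 0.0714]
ee_rot: [-0.626, 0.78, -0.004, 0.003]
wrist_force: [-0.2, 0.1, 0.4]
grip_width: 0.045
```

Run:
```python
from h import *
inbox(0)
```

```text
t 11.5667 tcp [ 0.4937 -0.3326  0.0714] q [-0.6262  0.7796 -0.0036  0.0034] F [-0.2  0.1  0.4] w 0.044962274698233884 j [-0.322  0.487 -0.27  -0.002 -0.804  0.106]
in box [0.044  0.0422 0.0684] roterr [ 0.01  -0.001 -0.003]
```

Good. Close.

>>> {"fn": "carry_out", "kwargs": {"plan": [[[0, 0, 0, 0, 0, 0], [0, 0, 0, 0, 0, 0], [0, 0, 0, 0, 0, 0], [0, 0, 0, 0, 0, 0], [0, 0, 0, 0, 0, 0]]], "hand": 0, "grip_force": 55}}

```text
time: 11.98
tcp_pos: [0.4947, -0.3339, 0.0734]
ee_rot: [-0.626, 0.78, -0.005, 0.004]
wrist_force: [0.3, -0.5, -0.3]
grip_width: 0.0195
```

Run:
```python
from h import *
inbox(0)
```

```text
t 11.9833 tcp [ 0.4947 -0.3339  0.0734] q [-0.6258  0.78   -0.0053  0.0042] F [ 0.3 -0.5 -0.3] w 0.019521783989889508 j [-0.323  0.485 -0.268 -0.002 -0.805  0.106]
in box [0.0451 0.0435 0.0704] roterr [ 0.014  0.    -0.001]
```

>>> {"fn": "carry_out", "kwargs": {"plan": [[[0, 0, 0, 0, 0, 0], [0, 0, 0, 0, 0, 0], [0, 0, 0, 0, 0, 0]]]}}

```text
time: 12.23
tcp_pos: [0.4936, -0.3337, 0.0737]
ee_rot: [-0.626, 0.78, -0.004, 0.003]
wrist_force: [0.7, -0.4, 0.1]
grip_width: 0.0106
```

Run:
```python
from h import *
inbox(0)
```

```text
t 12.2333 tcp [ 0.4936 -0.3337  0.0737] q [-0.6258  0.78   -0.0043  0.0033] F [ 0.7 -0.4  0.1] w 0.010606056753181756 j [-0.323  0.484 -0.268 -0.001 -0.808  0.106]
in box [0.0451 0.0423 0.0707] roterr [ 0.011  0.    -0.001]
```

>>> {"fn": "carry_out", "kwargs": {"plan": [[[0, 0, -0.5, 0, 0, 0], [0, 0, -1.0, 0, 0, 0], [0, 0, -1.5, 0, 0, 0], [0, 0, -2.0, 0, 0, 0], [0, 0, -2.0, 0, 0, 0], [0, 0, -2.0, 0, 0, 0], [0, 0, -1.0, 0, 0, 0]]]}}

```text
time: 12.82
tcp_pos: [0.488, -0.33, 0.1697]
ee_rot: [-0.624, 0.781, 0.004, 0.002]
wrist_force: [1.0, -1.1, -5.4]
grip_width: 0.0109
```

Run:
```python
from h import *
inbox(0); p,d=grab('side','side3');p,d=grab('wrist','wrist14');ears(d)
cv2.imwrite('pics/s3c.png',cv2.resize(cv2.imread('pics/side3.png')[50:250,300:520],None,fx=3,fy=3,interpolation=cv2.INTER_CUBIC))
```

```text
t 12.8167 tcp [ 0.488  -0.33    0.1697] q [-0.624   0.7814  0.0042  0.0017] F [ 1.  -1.1 -5.4] w 0.010882376447393689 j [-0.324  0.377 -0.162 -0.009 -1.037  0.105]
in box [0.0428 0.0361 0.1667] roterr [-0.004 -0.008  0.003]
far 21 z 0.0998 ((0.4760236442089081, -0.3726866841316223), (0.0004014909500256181, 0.014627746306359768), 77.0499038696289) yaw -12.263296 c [ 0.4761199 -0.3726529]Traceback (most recent call last):
  File "<stdin>", line 2, in <module>
  File "h.py", line 64, in ears
    rr=cv2.minAreaRect(s[:,:2].astype(np.float32)); l=cv2.fitLine(s[:,:2].astype(np.float32),cv2.DIST_HUBER,0,.01,.01).ravel()
                                                      ~~~~~~~~~~~^^^^^^^^^^^^^^^^^^^^^^^^^^^^^^^^^^^^^^^^^^^^^^^^^^^^^
cv2.error: OpenCV(4.12.0) /io/opencv/modules/imgproc/src/linefit.cpp:50: error: (-215:Assertion failed) count > 0 in function 'fitLine2D_wods'
```

View pics/wrist14.png

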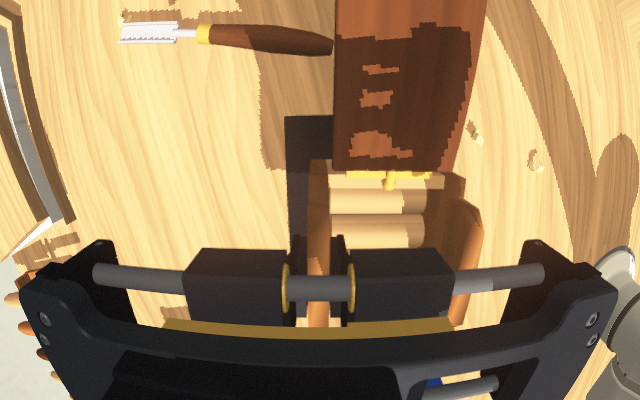

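```bash
cat >> h.py <<'E'
G=np.array([.0451,.042,.0707]) # tcp in box
def hold(pt,world,tilt,yaw=None):
    """tcp pose putting box-frame point pt at world with forward tilt"""
    y=BY if yaw is None else yaw
    Rb=R.from_euler('z',y)*R.from_euler('y',-np.radians(tilt))
    return (np.asarray(world)+Rb.apply(G-np.asarray(pt)), ori(tilt,yaw))
LIP=np.array([-.092,0,.054])
def where(yaw=None):
    o=st(); Rb=R.from_quat(o['ee_rot'])*R.from_euler('x',-np.pi); p=np.array(o['tcp_pos'])
    print('box o',(p-Rb.apply(G)).round(4),'lip',(p+Rb.apply(LIP-G)).round(4),'tilt',np.degrees(np.arccos(Rb.as_matrix()[2,2])).round(1),'x ax',Rb.as_matrix()[:,0].round(3))
E
python3 - <<'E'
from h import *
where()
a=hold(LIP,[.485,.075,.135],0); b=hold(LIP,[.485,.075,.115],18)
rows([(*a,11),(*b,6)])
E
```

```text
t 12.9167 tcp [ 0.4883 -0.3301  0.1694] q [-0.6239  0.7815  0.0036  0.0022] F [ 0.4  0.6 -5.4] w 0.010526589918012624 j [-0.324  0.377 -0.163 -0.009 -1.035  0.105]
box o [ 0.4573 -0.2762  0.0992] lip [ 0.4777 -0.187   0.1539] tilt 0.5 x ax [-0.221 -0.975 -0.008]
17 max mm 23.91568522957266 max deg 2.979380534680281
[[[-2.34, 0.46, 0.18, 0.0, 0.001, -0.0],
[-2.34, 0.46, 0.18, 0.0, 0.001, -0.0],
[-2.34, 0.46, 0.18, 0.0, 0.001, -0.0],
[-2.34, 0.46, 0.18, 0.0, 0.001, -0.0],
[-2.34, 0.46, 0.17, 0.0, 0.001, -0.0],
[-2.34, 0.45, 0.17, 0.0, 0.001, -0.0],
[-2.34, 0.45, 0.17, 0.0, 0.001, -0.0],
[-2.34, 0.45, 0.17, 0.0, 0.001, -0.0],
[-2.34, 0.45, 0.17, 0.0, 0.001, -0.0],
[-2.34, 0.45, 0.16, 0.0, 0.001, -0.0],
[-2.34, 0.45, 0.16, 0.0, 0.001, -0.0],
[-0.2, -0.0, -0.36, 0.0, 0.052, -0.0],
[-0.18, -0.0, -0.37, 0.0, 0.052, -0.0],
[-0.16, -0.0, -0.38, 0.0, 0.052, -0.0],
[-0.14, -0.0, -0.39, 0.0, 0.052, -0.0],
[-0.12, -0.0, -0.39, 0.0, 0.052, -0.0],
[-0.1, -0.0, -0.4, 0.0, 0.052, -0.0]]]
```

View pics/side3.png

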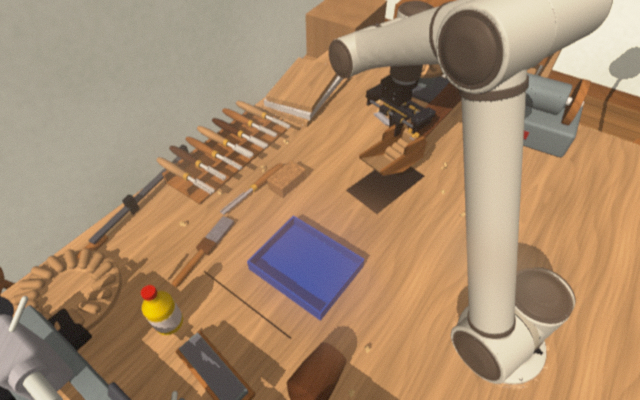

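>>> {"fn": "carry_out", "kwargs": {"plan": [[[-1.5, 0.3, 0.1, 0, 0, 0], [-2.3, 0.45, 0.1, 0, 0, 0], [-2.4, 0.45, 0.1, 0, 0, 0], [-2.4, 0.45, 0.1, 0, 0, 0], [-2.4, 0.45, 0.1, 0, 0, 0], [-2.4, 0.45, 0.1, 0, 0, 0], [-2.4, 0.45, 0.1, 0, 0, 0], [-2.4, 0.45, 0.1, 0, 0, 0], [-2.4, 0.45, 0.1, 0, 0, 0], [-2.3, 0.45, 0.1, 0, 0, 0], [-1.5, 0.3, 0, 0, 0, 0]]]}}

```text
time: 13.83
tcp_pos: [0.4882, -0.0717, 0.1445]
ee_rot: [-0.618, 0.786, 0.014, -0.005]
wrist_force: [-0.7, -0.8, -6.1]
grip_width: 0.0108
```

Run:
```python
from h import *
where()
b=hold(LIP,[.485,.075,.110],20)
rows([(*b,6)])
grab('wrist','wrist15')
```

```text
t 13.8333 tcp [ 0.4882 -0.0717  0.1445] q [-0.6183  0.7858  0.0144 -0.0046] F [-0.7 -0.8 -6.1] w 0.010791739839386492 j [ 0.17   0.262 -0.403 -0.026 -0.928 -0.392]
box o [ 0.4562 -0.0169  0.0755] lip [0.4793 0.0716 0.1304] tilt 1.7 x ax [-0.235 -0.972 -0.011]
6 max mm 5.831809324729332 max deg 3.451565477314985
[[[-0.33, -0.1, -0.47, 0.005, 0.06, -0.002],
[-0.3, -0.1, -0.49, 0.005, 0.06, -0.002],
[-0.27, -0.1, -0.5, 0.005, 0.06, -0.002],
[-0.24, -0.1, -0.52, 0.005, 0.06, -0.002],
[-0.21, -0.11, -0.53, 0.005, 0.06, -0.002],
[-0.18, -0.11, -0.54, 0.005, 0.06, -0.002]]]
```

View pics/wrist15.png

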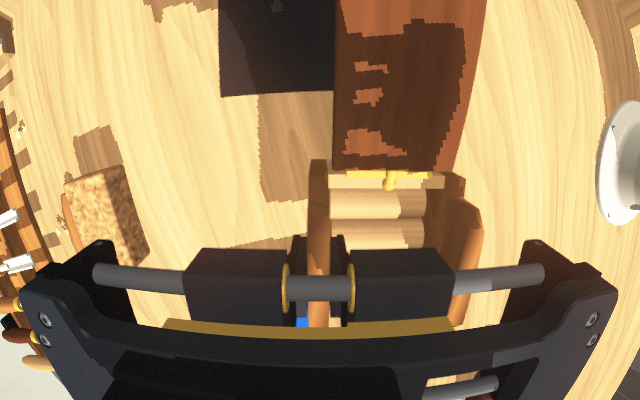

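>>> {"fn": "carry_out", "kwargs": {"plan": [[[-0.3, -0.1, -0.45, 0.005, 0.06, -0.002], [-0.3, -0.1, -0.45, 0.005, 0.06, -0.002], [-0.3, -0.1, -0.5, 0.005, 0.06, -0.002], [-0.2, -0.1, -0.5, 0.005, 0.06, -0.002], [-0.2, -0.1, -0.5, 0.005, 0.06, -0.002], [-0.2, -0.1, -0.5, 0.005, 0.06, -0.002]]]}}

```text
time: 14.38
tcp_pos: [0.4948, -0.0522, 0.1645]
ee_rot: [-0.614, 0.768, -0.109, -0.143]
wrist_force: [0.1, -0.8, -6.1]
grip_width: 0.0109
```

Run:
```python
from h import *
where()
rows([(*hold(LIP,[.485,.075,.09],28),3),(*hold(LIP,[.485,.075,.075],36),4),(*hold(LIP,[.485,.075,.07],48),5)])
```

```text
t 14.3833 tcp [ 0.4948 -0.0522  0.1645] q [-0.6144  0.7682 -0.109  -0.1433] F [ 0.1 -0.8 -6.1] w 0.010927477968652441 j [ 0.389  0.292 -0.484  0.337 -1.041 -0.818]
box o [ 0.4569 -0.026   0.0828] lip [0.4803 0.0765 0.1007] tilt 20.7 x ax [-0.204 -0.913  0.354]
12 max mm 5.220153254455275 max deg 2.412553762835312
[[[-0.22, -0.15, -0.25, 0.003, 0.042, 0.0],
[-0.21, -0.16, -0.26, 0.003, 0.042, 0.0],
[-0.2, -0.16, -0.27, 0.003, 0.042, 0.0],
[-0.27, -0.0, -0.14, 0.0, 0.035, -0.0],
[-0.26, -0.0, -0.15, 0.0, 0.035, -0.0],
[-0.26, -0.0, -0.16, 0.0, 0.035, -0.0],
[-0.25, -0.0, -0.17, 0.0, 0.035, -0.0],
[-0.19, -0.0, -0.48, -0.0, 0.042, -0.0],
[-0.17, -0.0, -0.49, -0.0, 0.042, -0.0],
[-0.15, -0.0, -0.5, -0.0, 0.042, -0.0],
[-0.13, -0.0, -0.5, -0.0, 0.042, -0.0],
[-0.11, -0.0, -0.51, -0.0, 0.042, -0.0]]]
```

>>> {"fn": "carry_out", "kwargs": {"plan": [[[-0.2, -0.1, -0.25, 0.003, 0.042, 0], [-0.2, -0.1, -0.25, 0.003, 0.042, 0], [-0.2, -0.1, -0.25, 0.003, 0.042, 0], [-0.25, 0, -0.15, 0, 0.035, 0], [-0.25, 0, -0.15, 0, 0.035, 0], [-0.25, 0, -0.15, 0, 0.035, 0], [-0.25, 0, -0.15, 0, 0.035, 0]]]}}

```text
time: 14.97
tcp_pos: [0.5011, -0.0297, 0.16]
ee_rot: [-0.595, 0.741, -0.193, -0.244]
wrist_force: [0.1, 0.7, -5.9]
grip_width: 0.0108
```

Run:
```python
from h import *
where()
rows([(*hold(LIP,[.485,.075,.07],48),6)])
grab('wrist','wrist16'); grab('side','side4')
```

```text
t 14.9667 tcp [ 0.5011 -0.0297  0.16  ] q [-0.5954  0.7408 -0.1931 -0.2436] F [ 0.1  0.7 -5.9] w 0.010779629977403237 j [ 0.512  0.395 -0.499  0.493 -1.181 -1.038]
box o [ 0.4586 -0.0258  0.0765] lip [0.4815 0.0779 0.0657] tilt 36.2 x ax [-0.172 -0.788  0.591]
6 max mm 5.060632371551998 max deg 1.9488989062964728
[[[-0.03, -0.06, -0.5, 0.0, 0.034, 0.001],
[-0.02, -0.06, -0.5, 0.0, 0.034, 0.001],
[0.0, -0.06, -0.5, 0.0, 0.034, 0.001],
[0.02, -0.06, -0.5, 0.0, 0.034, 0.001],
[0.04, -0.06, -0.5, 0.0, 0.034, 0.001],
[0.05, -0.06, -0.5, 0.0, 0.034, 0.001]]]
```

View pics/wrist16.png

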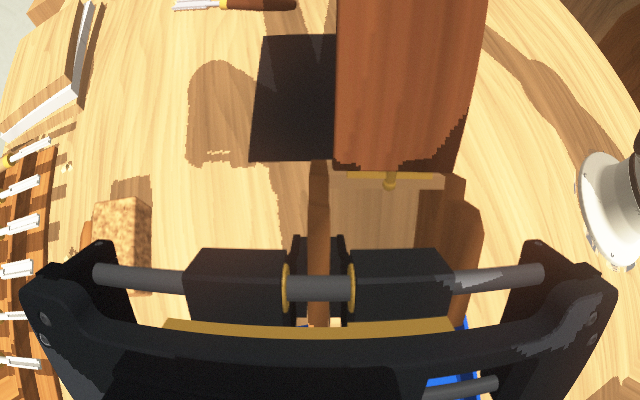

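View pics/side4.png

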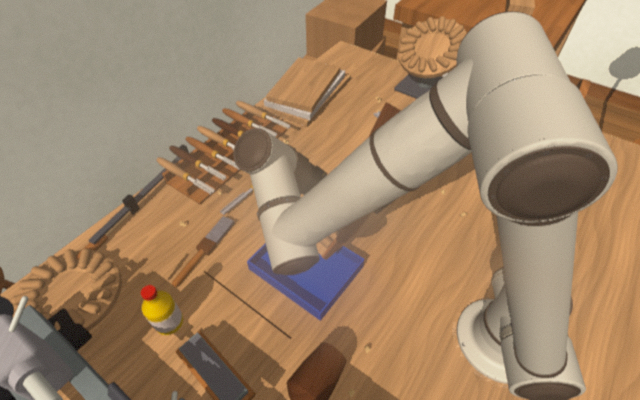

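>>> {"fn": "carry_out", "kwargs": {"plan": [[[0, 0, -0.5, 0, 0.034, 0], [0, 0, -0.5, 0, 0.034, 0], [0, 0, -0.5, 0, 0.034, 0], [0, 0, -0.55, 0, 0.034, 0], [0, 0, -0.55, 0, 0.034, 0], [0, 0, -0.55, 0, 0.034, 0], [0, 0, 0, 0, 0, 0], [0, 0, 0, 0, 0, 0]]]}}

```text
time: 15.73
tcp_pos: [0.5064, -0.0086, 0.1808]
ee_rot: [-0.573, 0.714, -0.25, -0.316]
wrist_force: [-0.1, -0.2, -5.2]
grip_width: 0.0105
```

Run:
```python
from h import *
where()
grab('wrist','wrist17'); grab('side','side5'); grab('top','top5')
cv2.imwrite('pics/s5c.png',cv2.resize(cv2.imread('pics/side5.png')[180:340,220:400],None,fx=4,fy=4,interpolation=cv2.INTER_CUBIC))
cv2.imwrite('pics/t5c.png',cv2.resize(cv2.imread('pics/top5.png')[140:310,200:420],None,fx=3,fy=3,interpolation=cv2.INTER_CUBIC))
```

```text
t 15.7333 tcp [ 0.5064 -0.0086  0.1808] q [-0.5729  0.7137 -0.2502 -0.3159] F [-0.1 -0.2 -5.2] w 0.010483263068577784 j [ 0.588  0.465 -0.449  0.545 -1.362 -1.12 ]
box o [ 0.4603 -0.0205  0.1   ] lip [0.4824 0.079  0.0686] tilt 47.5 x ax [-0.144 -0.66   0.738]
```

View pics/s5c.png

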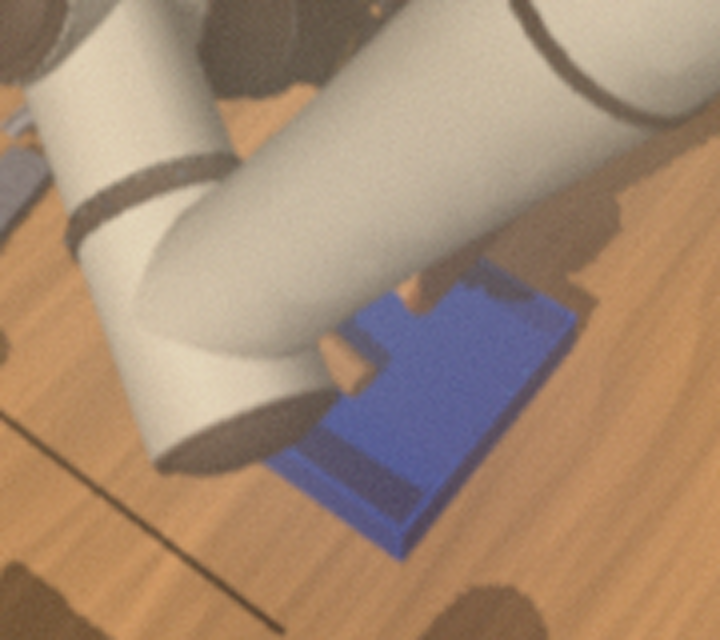

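View pics/t5c.png

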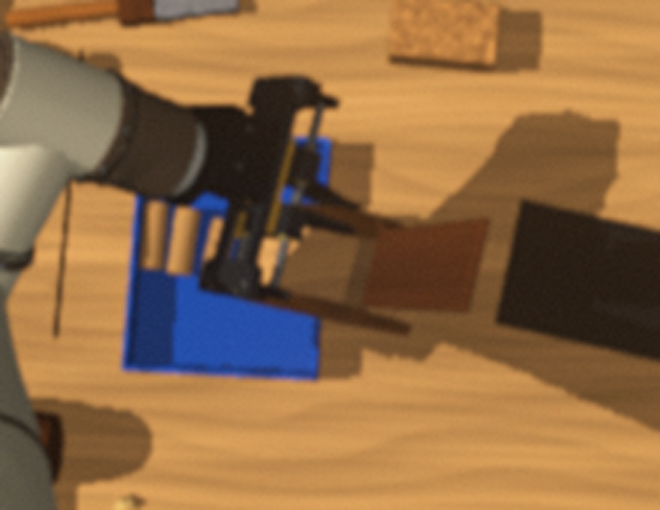

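View pics/wrist17.png

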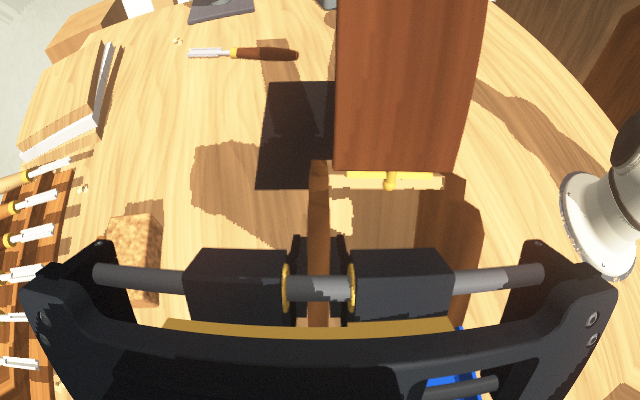

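Run:
```python
from h import *
p=np.array(robot.get_obs()['tcp_pos']);q=R.from_quat(robot.get_obs()['ee_rot'])
rows([(p+[0,0,.05],q,3),(p+[0,-.11,.05],q,5)])
```

```text
8 max mm 21.975668362987278 max deg 0.0
[[[1.23, 0.01, -1.12, 0.0, 0.0, 0.0],
[1.23, 0.01, -1.12, 0.0, 0.0, 0.0],
[1.23, 0.01, -1.12, 0.0, 0.0, 0.0],
[1.45, -0.48, 1.58, 0.0, 0.0, 0.0],
[1.45, -0.48, 1.58, 0.0, 0.0, 0.0],
[1.45, -0.48, 1.58, 0.0, 0.0, 0.0],
[1.45, -0.48, 1.58, 0.0, 0.0, 0.0],
[1.45, -0.48, 1.58, 0.0, 0.0, 0.0]]]
```

>>> {"fn": "carry_out", "kwargs": {"plan": [[[1.2, 0, -1.1, 0, 0, 0], [1.2, 0, -1.1, 0, 0, 0], [1.2, 0, -1.1, 0, 0, 0], [1.4, -0.5, 1.5, 0, 0, 0], [1.4, -0.5, 1.5, 0, 0, 0], [1.4, -0.5, 1.5, 0, 0, 0], [1.4, -0.5, 1.5, 0, 0, 0], [1.4, -0.5, 1.5, 0, 0, 0]]]}}

```text
time: 16.55
tcp_pos: [0.5079, -0.1179, 0.2329]
ee_rot: [-0.574, 0.715, -0.249, -0.312]
wrist_force: [0.1, -0.1, -5.2]
grip_width: 0.0109
```

Run:
```python
from h import *
where()
p,d=grab('top','top6'); P=cloud('top',d)
cv2.imwrite('pics/t6c.png',cv2.resize(cv2.imread('pics/top6.png')[140:310,200:420],None,fx=3,fy=3,interpolation=cv2.INTER_CUBIC))
# back to above mat: box origin target, upright
rows([(*hold([0,0,0],[.465,-.13,.13],20),5),(*hold([0,0,0],[.465,-.284,.11],0),8)])
```

```text
t 16.55 tcp [ 0.5079 -0.1179  0.2329] q [-0.5742  0.7151 -0.2486 -0.3117] F [ 0.1 -0.1 -5.2] w 0.01089680201258344 j [ 0.395  0.358 -0.494  0.661 -1.333 -0.982]
box o [ 0.4622 -0.1292  0.1518] lip [ 0.4843 -0.0294  0.1214] tilt 47.0 x ax [-0.146 -0.666  0.731]
13 max mm 22.93752384194946 max deg 5.443400602124191
[[[0.18, -0.09, 0.81, 0.001, -0.095, -0.0],
[0.26, -0.09, 0.79, 0.001, -0.095, -0.0],
[0.33, -0.09, 0.76, 0.001, -0.095, -0.0],
[0.4, -0.08, 0.73, 0.001, -0.095, -0.0],
[0.47, -0.08, 0.69, 0.001, -0.095, -0.0],
[1.95, -0.42, 1.12, -0.0, -0.044, 0.0],
[2.0, -0.42, 1.04, -0.0, -0.044, 0.0],
[2.04, -0.42, 0.95, -0.0, -0.044, 0.0],
[2.08, -0.42, 0.86, -0.0, -0.044, 0.0],
[2.11, -0.42, 0.77, -0.0, -0.044, 0.0],
[2.15, -0.42, 0.68, -0.0, -0.044, 0.0],
[2.17, -0.42, 0.58, -0.0, -0.044, 0.0],
[2.2, -0.42, 0.49, -0.0, -0.044, 0.0]]]
```

View pics/t6c.png

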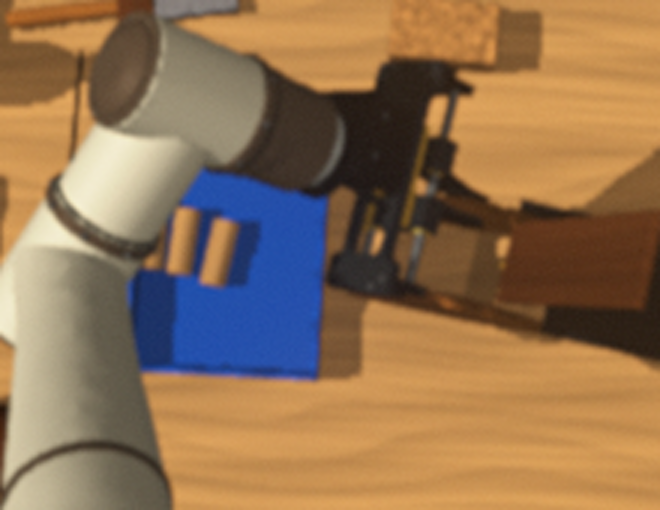

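>>> {"fn": "carry_out", "kwargs": {"plan": [[[0.2, -0.1, 0.8, 0, -0.095, 0], [0.25, -0.1, 0.8, 0, -0.095, 0], [0.3, -0.1, 0.75, 0, -0.095, 0], [0.4, -0.1, 0.75, 0, -0.095, 0], [0.5, -0.1, 0.7, 0, -0.095, 0], [1.9, -0.4, 1.1, 0, -0.044, 0], [2.0, -0.4, 1.0, 0, -0.044, 0], [2.0, -0.4, 0.95, 0, -0.044, 0], [2.1, -0.4, 0.85, 0, -0.044, 0], [2.1, -0.4, 0.75, 0, -0.044, 0], [2.1, -0.4, 0.65, 0, -0.044, 0], [2.1, -0.4, 0.6, 0, -0.044, 0], [2.0, -0.4, 0.5, 0, -0.044, 0], [0, 0, 0, 0, 0, 0]]]}}

```text
time: 17.77
tcp_pos: [0.4737, -0.3463, 0.1726]
ee_rot: [-0.621, 0.783, 0.024, 0.008]
wrist_force: [1.1, 0.7, -4.4]
grip_width: 0.0108
```

Run:
```python
from h import *
where()
p,d=grab('wrist','wrist18')
Y=np.radians(-102)
rows([(*hold([0,0,0],[.465,-.284,.04],0,Y),6)])
print('mat far edge pred', wproj(np.c_[R.from_euler('z',Y).apply([[.115,.065,0],[-.115,.065,0],[.115,-.065,0]])+[.465,-.284,.003]]).round(0).tolist())
```

```text
t 17.7667 tcp [ 0.4737 -0.3463  0.1726] q [-0.6212  0.7832  0.0243  0.0084] F [ 1.1  0.7 -4.4] w 0.010823512402960492 j [-0.376  0.388 -0.125 -0.044 -1.092  0.167]
box o [ 0.4419 -0.2895  0.1051] lip [ 0.4638 -0.2026  0.163 ] tilt 2.9 x ax [-0.228 -0.973 -0.043]
6 max mm 11.125196627475848 max deg 0.5219893936192332
[[[-0.17, -0.38, 1.03, 0.005, 0.007, -0.003],
[-0.18, -0.38, 1.03, 0.005, 0.007, -0.003],
[-0.19, -0.37, 1.03, 0.005, 0.007, -0.003],
[-0.19, -0.37, 1.03, 0.005, 0.007, -0.003],
[-0.2, -0.36, 1.03, 0.005, 0.007, -0.003],
[-0.2, -0.36, 1.03, 0.005, 0.007, -0.003]]]
mat far edge pred [[269.0, 127.0], [283.0, 308.0], [393.0, 125.0]]
```

View pics/wrist18.png

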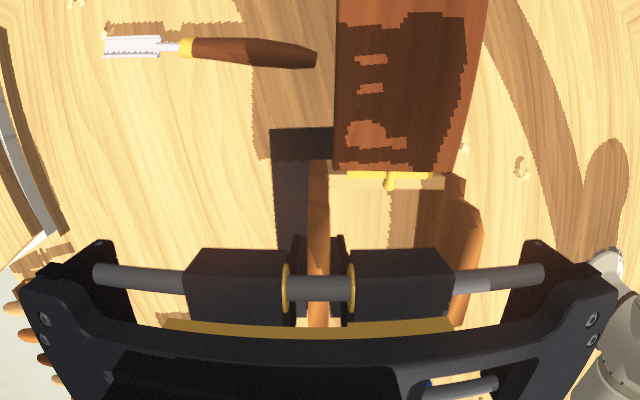

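>>> {"fn": "carry_out", "kwargs": {"plan": [[[-0.2, -0.4, 1.0, 0.006, 0.007, -0.003], [-0.2, -0.4, 1.0, 0.006, 0.007, -0.003], [-0.2, -0.4, 1.0, 0.006, 0.007, -0.003], [-0.2, -0.4, 1.0, 0.006, 0.007, -0.003], [-0.2, -0.4, 1.0, 0.006, 0.007, -0.003], [-0.2, -0.3, 1.0, 0.006, 0.007, -0.003], [0, 0, 0, 0, 0, 0]]]}}

```text
time: 18.4
tcp_pos: [0.4892, -0.3323, 0.1101]
ee_rot: [-0.629, 0.777, 0.003, -0.003]
wrist_force: [-1.1, 0.5, -4.8]
grip_width: 0.0107
```

Run:
```python
from h import *
where(); Y=np.radians(-102)
q=ori(0,Y)*R.from_rotvec([.011,0,0])
rows([(hold([0,0,0],[.465,-.284,.010],0,Y)[0],q,4)])
```

```text
t 18.4 tcp [ 0.4892 -0.3323  0.1101] q [-0.6289  0.7774  0.0031 -0.0027] F [-1.1  0.5 -4.8] w 0.010695878290920951 j [-0.323  0.442 -0.231  0.001 -0.906  0.111]
box o [ 0.457  -0.2794  0.0397] lip [ 0.4766 -0.1895  0.0937] tilt 0.5 x ax [-0.209 -0.978  0.   ]
4 max mm 7.723988606931007 max deg 0.2864788975654116
[[[0.07, -0.21, 0.73, 0.005, -0.0, -0.0],
[0.07, -0.21, 0.73, 0.005, -0.0, -0.0],
[0.07, -0.21, 0.74, 0.005, -0.0, -0.0],
[0.07, -0.2, 0.74, 0.005, -0.0, -0.0]]]
```

>>> {"fn": "carry_out", "kwargs": {"plan": [[[0.1, -0.2, 0.75, 0.005, 0, 0], [0.1, -0.2, 0.75, 0.005, 0, 0], [0.1, -0.2, 0.75, 0.005, 0, 0], [0, -0.2, 0.7, 0.005, 0, 0], [0, 0, 0, 0, 0, 0]]]}}

```text
time: 18.82
tcp_pos: [0.4956, -0.3358, 0.0796]
ee_rot: [-0.63, 0.777, -0.004, 0.003]
wrist_force: [-0.5, -0.1, -4.5]
grip_width: 0.0106
```

Run:
```python
from h import *
where(); Y=np.radians(-102)
q=ori(0,Y)*R.from_rotvec([.011,0,0]); print((q.inv()*R.from_quat(robot.get_obs()['ee_rot'])).as_rotvec().round(3))
```

```text
t 18.8167 tcp [ 0.4956 -0.3358  0.0796] q [-0.63    0.7766 -0.0045  0.0033] F [-0.5 -0.1 -4.5] w 0.010632835467093978 j [-0.326  0.481 -0.255 -0.001 -0.823  0.119]
box o [ 0.4646 -0.2832  0.0084] lip [ 0.483  -0.193   0.0624] tilt 0.6 x ax [-0.206 -0.979  0.   ]
[ 0.     0.    -0.002]
```

>>> {"fn": "carry_out", "kwargs": {"plan": [[[0, 0, 0.3, 0, 0, 0], [0, 0, 0.2, 0, 0, 0], [0, 0, 0.1, 0, 0, 0]]]}}

```text
time: 19.07
tcp_pos: [0.4962, -0.3366, 0.0738]
ee_rot: [-0.63, 0.777, -0.005, 0.003]
wrist_force: [-0.3, 1.1, 0.9]
grip_width: 0.0106
```

Run:
```python
from h import *
where()
```

```text
t 19.0667 tcp [ 0.4962 -0.3366  0.0738] q [-0.6299  0.7767 -0.005   0.0033] F [-0.3  1.1  0.9] w 0.010593409633549187 j [-0.326  0.489 -0.259 -0.    -0.81   0.119]
box o [ 0.4652 -0.2841  0.0025] lip [ 0.4836 -0.1939  0.0564] tilt 0.7 x ax [-0.206 -0.978  0.001]
```

Contact (wrist force from −4.5 to +0.9 N). Release slowly, then go straight up.

>>> {"fn": "carry_out", "kwargs": {"plan": [[[0, 0, 0, 0, 0, 0], [0, 0, 0, 0, 0, 0], [0, 0, 0, 0, 0, 0], [0, 0, 0, 0, 0, 0]]], "hand": 4.5}}

```text
time: 19.4
tcp_pos: [0.4988, -0.3384, 0.0777]
ee_rot: [-0.631, 0.776, -0.009, 0.004]
wrist_force: [0.8, -0.7, 0.4]
grip_width: 0.0296
```

Run:
```python
from h import *
where()
```

```text
t 19.4 tcp [ 0.4988 -0.3384  0.0777] q [-0.6307  0.776  -0.0086  0.0042] F [ 0.8 -0.7  0.4] w 0.029568456217634327 j [-0.327  0.485 -0.255  0.003 -0.812  0.119]
box o [ 0.4682 -0.2863  0.006 ] lip [ 0.486  -0.1958  0.0596] tilt 1.1 x ax [-0.205 -0.979  0.004]
```

>>> {"fn": "carry_out", "kwargs": {"plan": [[[0, 0.1, 0, 0, 0, 0], [0, 0.1, -0.5, 0, 0, 0], [0, 0, -1.5, 0, 0, 0], [0, 0, -2.5, 0, 0, 0], [0, 0, -3, 0, 0, 0], [0, 0, -3, 0, 0, 0], [0, 0, -2, 0, 0, 0], [-2, 0, 0, 0, 0, 0], [-3, 0, 0, 0, 0, 0], [0, 0, 0, 0, 0, 0]]]}}

```text
time: 20.23
tcp_pos: [0.5041, -0.2886, 0.2143]
ee_rot: [-0.629, 0.777, -0.011, 0.005]
wrist_force: [0.4, 0.2, 0.5]
grip_width: 0.045
```

Run:
```python
from h import *
st()
p,d=grab('wrist','wrist19'); P=wcloud(d)
s=P[(P[...,2]>.087)&(P[...,2]<.103)]; s=s[(abs(s[:,0]-.455)<.08)&(abs(s[:,1]+.32)<.08)]
m=s[:,0]>.455
for a in (s[m],s[~m]): print(len(a),np.median(a[:,2]),cv2.minAreaRect(a[:,:2].astype(np.float32)))
```

```text
t 20.2333 tcp [ 0.5041 -0.2886  0.2143] q [-0.6294  0.777  -0.0114  0.0051] F [0.4 0.2 0.5] w 0.045049756844480364 j [-0.238  0.31  -0.149  0.007 -1.088  0.026]
1062 0.09451709417177459 ((0.4973495900630951, -0.33175110816955566), (0.0765635222196579, 0.011722174473106861), 77.80224609375)
1052 0.09427359116559086 ((0.418634295463562, -0.3140365183353424), (0.07713820040225983, 0.012334166094660759), 77.52392578125)
```

View pics/wrist19.png

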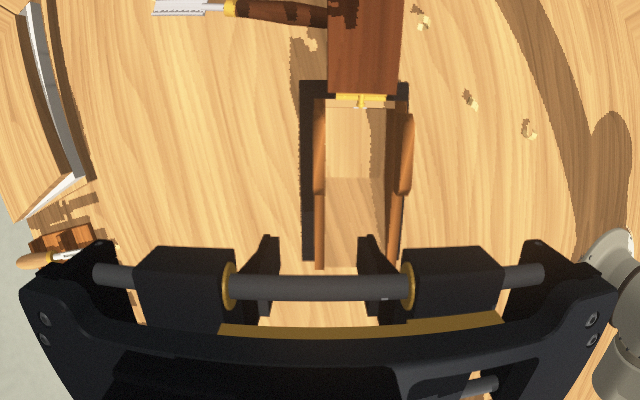

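```bash
cat >> h.py <<'E'
def trayline(fn):
    p,d=grab('top',fn); im=cv2.cvtColor(p,cv2.COLOR_RGB2HSV)
    m=((im[...,0]>105)&(im[...,0]<130)&(im[...,1]>130)).astype(np.uint8); m[:150]=0
    n,l,s,_=cv2.connectedComponentsWithStats(m); k=1+np.argmax(s[1:,4]); m=(l==k)
    # refine: contour -> rim plane z=.04
    c=max(cv2.findContours(m.astype(np.uint8),cv2.RETR_EXTERNAL,cv2.CHAIN_APPROX_NONE)[0],key=len)[:,0,:]
    X=pix('top',c,.04)[:,:2].astype(np.float32); rr=cv2.minAreaRect(cv2.convexHull(X)); print('tray rect',rr)
    cv2.imwrite('pics/%sc.png'%fn,cv2.resize(cv2.imread('pics/%s.png'%fn)[130:300,170:350],None,fx=4,fy=4,interpolation=cv2.INTER_CUBIC))
    return X
E
python3 - <<'E'
from h import *
X=trayline('top7')
E
```

```text
tray rect ((0.48666104674339294, 0.1088259220123291), (0.18675653636455536, 0.23358574509620667), 88.31599426269531)
```

View pics/top7c.png

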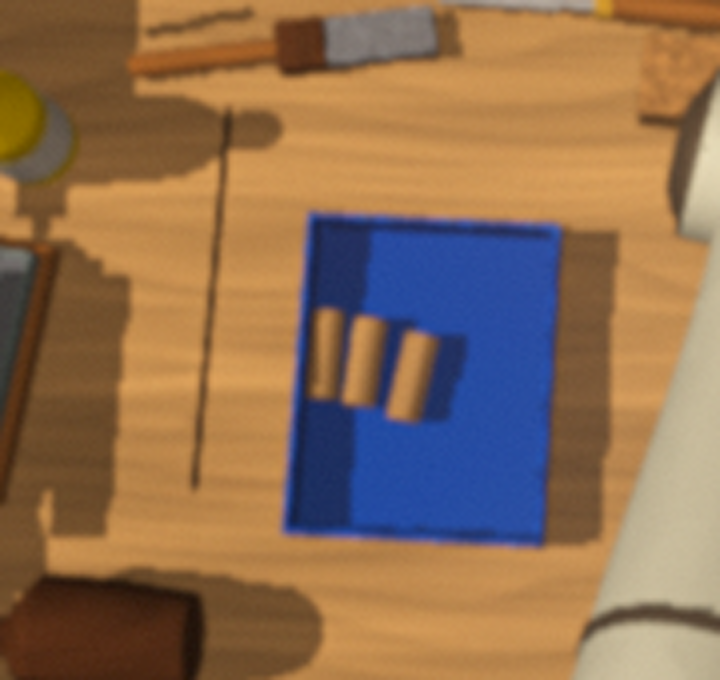

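Run:
```python
from h import *
Y=np.radians(-91.7)
rows([([.484,-.05,.20],ori(0,Y),9),([.4835,-.05,.06],ori(0,Y),6)])
```

```text
15 max mm 26.90892045400558 max deg 1.153055320335827
[[[-2.57, 0.77, 0.11, -0.002, -0.001, -0.02],
[-2.59, 0.72, 0.12, -0.002, -0.001, -0.02],
[-2.6, 0.67, 0.12, -0.002, -0.001, -0.02],
[-2.61, 0.62, 0.13, -0.002, -0.001, -0.02],
[-2.62, 0.56, 0.13, -0.002, -0.001, -0.02],
[-2.63, 0.51, 0.14, -0.002, -0.001, -0.02],
[-2.64, 0.46, 0.14, -0.002, -0.001, -0.02],
[-2.65, 0.4, 0.14, -0.002, -0.001, -0.02],
[-2.66, 0.35, 0.15, -0.002, -0.001, -0.02],
[0.0, 0.01, 2.33, 0.0, 0.0, -0.0],
[0.0, 0.01, 2.33, 0.0, 0.0, -0.0],
[0.0, 0.01, 2.33, 0.0, 0.0, -0.0],
[0.0, 0.01, 2.33, 0.0, 0.0, -0.0],
[0.0, 0.01, 2.33, 0.0, 0.0, -0.0],
[0.0, 0.01, 2.33, 0.0, 0.0, -0.0]]]
```

>>> {"fn": "carry_out", "kwargs": {"plan": [[[-2.6, 0.75, 0.1, 0, 0, -0.02], [-2.6, 0.7, 0.1, 0, 0, -0.02], [-2.6, 0.7, 0.1, 0, 0, -0.02], [-2.6, 0.6, 0.1, 0, 0, -0.02], [-2.6, 0.6, 0.1, 0, 0, -0.02], [-2.6, 0.5, 0.1, 0, 0, -0.02], [-2.6, 0.5, 0.1, 0, 0, -0.02], [-2.6, 0.4, 0.1, 0, 0, -0.02], [-2.5, 0.3, 0.1, 0, 0, -0.02], [0, 0, 2.3, 0, 0, 0], [0, 0, 2.3, 0, 0, 0], [0, 0, 2.3, 0, 0, 0], [0, 0, 2.0, 0, 0, 0], [0, 0, 2.0, 0, 0, 0], [0, 0, 0, 0, 0, 0]]], "hand": 8.7}}

```text
time: 21.58
tcp_pos: [0.4853, -0.0539, 0.0875]
ee_rot: [-0.696, 0.718, -0.013, 0.002]
wrist_force: [0.2, -0.6, -0.2]
grip_width: 0.0871
```

Run:
```python
from h import *
st()
Y=np.radians(-91.7)
rows([([.4835,-.03,.026],ori(0,Y),5)])
```

```text
t 21.5833 tcp [ 0.4853 -0.0539  0.0875] q [-0.696   0.7179 -0.0125  0.0023] F [ 0.2 -0.6 -0.2] w 0.0870656642443875 j [ 0.235  0.309 -0.538  0.03  -0.707 -0.288]
5 max mm 13.258582126305964 max deg 0.2864788975654116
[[[-0.49, 0.08, 1.22, -0.004, -0.003, -0.0],
[-0.49, 0.07, 1.22, -0.004, -0.003, -0.0],
[-0.49, 0.07, 1.23, -0.004, -0.003, -0.0],
[-0.48, 0.06, 1.23, -0.004, -0.003, -0.0],
[-0.48, 0.06, 1.23, -0.004, -0.003, -0.0]]]
```

>>> {"fn": "carry_out", "kwargs": {"plan": [[[-0.5, 0.1, 1.2, -0.004, -0.003, 0], [-0.5, 0.05, 1.2, -0.004, -0.003, 0], [-0.5, 0.05, 1.2, -0.004, -0.003, 0], [-0.4, 0.05, 1.2, -0.004, -0.003, 0], [-0.4, 0.05, 1.2, -0.004, -0.003, 0], [0, 0, 0, 0, 0, 0]]]}}

```text
time: 22.08
tcp_pos: [0.4871, -0.0327, 0.0274]
ee_rot: [-0.695, 0.719, -0.001, 0.002]
wrist_force: [-0.4, -1.1, -0.5]
grip_width: 0.087
```

Run:
```python
from h import *
st()
Y=np.radians(-91.7)
rows([([.484,.002,.026],ori(0,Y),4)])
p,d=grab('wrist','wrist20')
```

```text
t 22.0833 tcp [ 0.4871 -0.0327  0.0274] q [-0.6953  0.7187 -0.0012  0.0017] F [-0.4 -1.1 -0.5] w 0.08700493133437923 j [ 0.267  0.414 -0.573  0.001 -0.58  -0.3  ]
4 max mm 8.67928568489366 max deg 0.08102846845413955
[[[-0.86, 0.11, 0.04, -0.001, 0.0, -0.001],
[-0.86, 0.11, 0.04, -0.001, 0.0, -0.001],
[-0.86, 0.11, 0.04, -0.001, 0.0, -0.001],
[-0.86, 0.1, 0.04, -0.001, 0.0, -0.001]]]
```

View pics/wrist20.png

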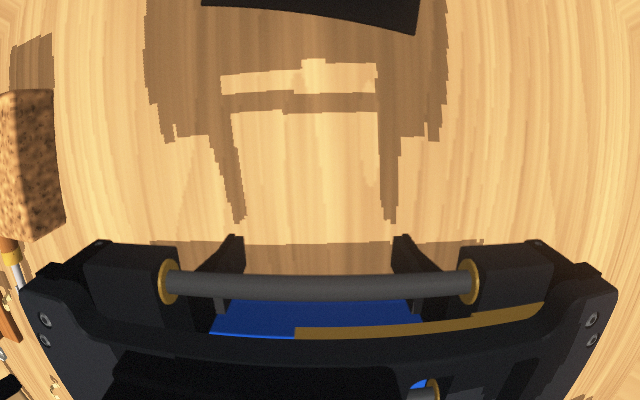

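>>> {"fn": "carry_out", "kwargs": {"plan": [[[-0.9, 0.1, 0, 0, 0, 0], [-0.9, 0.1, 0, 0, 0, 0], [-0.9, 0.1, 0, 0, 0, 0], [-0.7, 0, 0, 0, 0, 0], [-0.7, 0, 0, 0, 0, 0], [-0.7, 0, 0, 0, 0, 0], [-0.7, 0, 0, 0, 0, 0], [-0.7, 0, 0, 0, 0, 0], [-0.7, 0, 0, 0, 0, 0]]]}}

```text
time: 22.88
tcp_pos: [0.4878, 0.0416, 0.0323]
ee_rot: [-0.695, 0.719, -0.003, 0.004]
wrist_force: [-0.1, -2.2, 0.3]
grip_width: 0.087
```

Run:
```python
from h import *
o=st(); print((ori(0,np.radians(-91.7)).inv()*R.from_quat(o['ee_rot'])).as_rotvec().round(3))
trayline('top8')
```

```text
t 22.8833 tcp [0.4878 0.0416 0.0323] q [-0.6952  0.7188 -0.0033  0.0036] F [-0.1 -2.2  0.3] w 0.0870393749928729 j [ 0.42   0.405 -0.572  0.007 -0.585 -0.459]
[ 0.01  -0.001  0.004]
tray rect ((0.5610632300376892, 0.1630486398935318), (0.0910322517156601, 0.15154215693473816), 1.0877373218536377)
```

View pics/top8c.png

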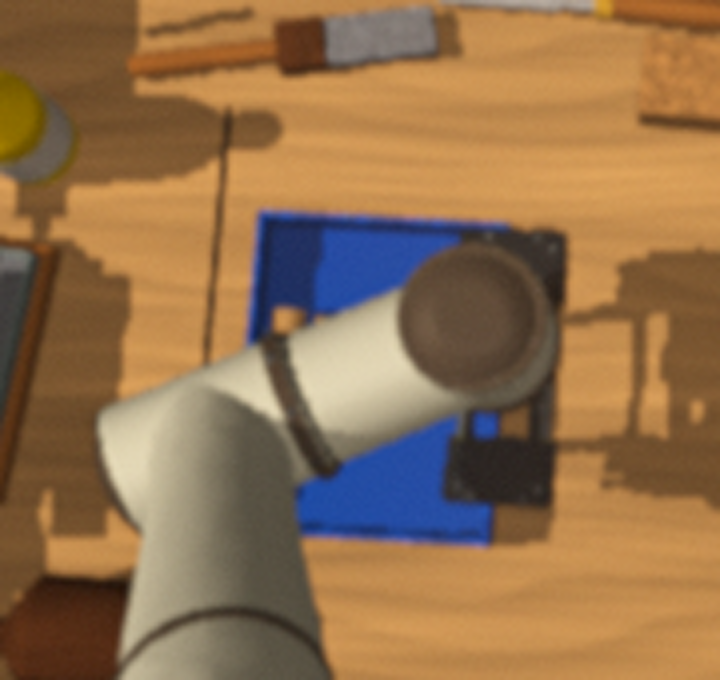

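>>> {"fn": "carry_out", "kwargs": {"plan": [[[-0.7, 0, 0.1, 0, 0, 0], [-0.7, 0, 0.1, 0, 0, 0], [-0.7, 0, 0.1, 0, 0, 0], [-0.6, 0, 0.1, 0, 0, 0], [-0.5, 0, 0.1, 0, 0, 0], [0, 0, 0, 0, 0, 0]]]}}

```text
time: 23.43
tcp_pos: [0.4897, 0.0771, 0.0281]
ee_rot: [-0.696, 0.718, -0.004, 0.003]
wrist_force: [-0.2, -2.7, 1.0]
grip_width: 0.0875
```

Run:
```python
from h import *
o=st(); print((ori(0,np.radians(-91.7)).inv()*R.from_quat(o['ee_rot'])).as_rotvec().round(3))
grab('top','top9')
cv2.imwrite('pics/top9c.png',cv2.resize(cv2.imread('pics/top9.png')[130:300,170:350],None,fx=4,fy=4,interpolation=cv2.INTER_CUBIC))
```

```text
t 23.4333 tcp [0.4897 0.0771 0.0281] q [-0.696   0.718  -0.0041  0.0035] F [-0.2 -2.7  1. ] w 0.08748191095388559 j [ 0.488  0.42  -0.562  0.011 -0.58  -0.528]
[0.011 0.001 0.002]
```

View pics/top9c.png

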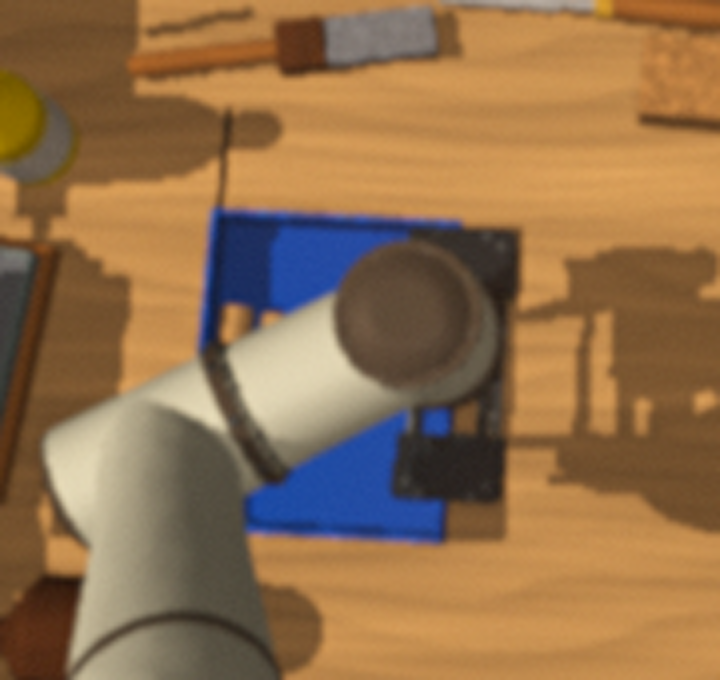

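Run:
```python
from h import *
c=pix('top',[[170+215/4,130+210/4],[170+310/4,130+213/4]],.04); print(c.round(4), 'moved',(c[0]-c[1]).round(4))
L=pix('top',[[227,157],[218.6,252]],0); n=np.array([-(L[0]-L[1])[1],(L[0]-L[1])[0]]); n/=np.linalg.norm(n); print('corner to line',(c[0,:2]-L[0,:2])@n, n)
```

```text
[[0.6092 0.2702 0.04  ]
 [0.6082 0.1985 0.04  ]] moved [0.0009 0.0718 0.    ]
corner to line -0.007010642160466974 [0.02719555 0.99963013]
```

>>> {"fn": "carry_out", "kwargs": {"plan": [[[-0.3, 0, 0, 0, 0, 0], [-0.2, 0, 0, 0, 0, 0], [0, 0, 0, 0, 0, 0]]]}}

```text
time: 23.73
tcp_pos: [0.4897, 0.0821, 0.028]
ee_rot: [-0.696, 0.718, -0.004, 0.003]
wrist_force: [-0.3, -2.8, 0.7]
grip_width: 0.0866
```

Run:
```python
from h import *
st()
```

```text
t 23.7333 tcp [0.4897 0.0821 0.028 ] q [-0.6957  0.7183 -0.0039  0.0033] F [-0.3 -2.8  0.7] w 0.08663811467185263 j [ 0.497  0.421 -0.56   0.01  -0.581 -0.538]
```

Back off and up, toward a place clear of the tray view.

>>> {"fn": "carry_out", "kwargs": {"plan": [[[1.5, 0, 0, 0, 0, 0], [2.5, 0, 0, 0, 0, 0], [2, 0, -2, 0, 0, 0], [1, 0, -3.5, 0, 0, 0], [0, 0, -3.5, 0, 0, 0], [0, 0, -3.5, 0, 0, 0], [3, 0, -2.5, 0, 0, 0], [3, 0, 0, 0, 0, 0], [3, 0, 0, 0, 0, 0], [3, 0, 0, 0, 0, 0], [3, 0, 0, 0, 0, 0], [3, 0, 0, 0, 0, 0], [3, 0, 0, 0, 0, 0]]]}}

```text
time: 24.82
tcp_pos: [0.4883, -0.1978, 0.1856]
ee_rot: [-0.7, 0.714, -0.009, 0.017]
wrist_force: [0.8, 0.9, -0.2]
grip_width: 0.0868
```

Run:
```python
from h import *
st()
trayline('top10'); grab('side','side10')
```

```text
t 24.8167 tcp [ 0.4883 -0.1978  0.1856] q [-0.6996  0.7143 -0.0091  0.017 ] F [ 0.8  0.9 -0.2] w 0.08681165216919887 j [-0.085  0.243 -0.314 -0.017 -0.978  0.073]
tray rect ((0.48831281065940857, 0.18653951585292816), (0.18902722001075745, 0.23407840728759766), 88.01895904541016)
```

View pics/top10c.png

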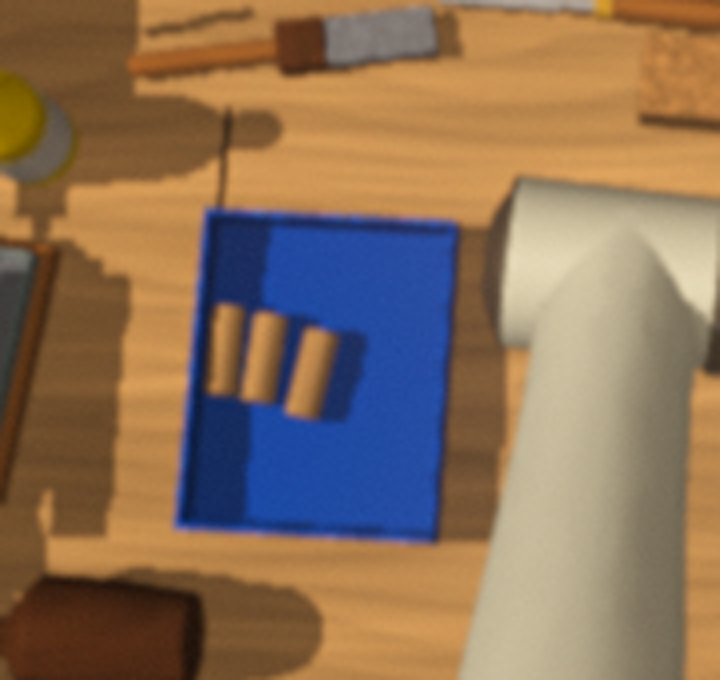

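View pics/side10.png

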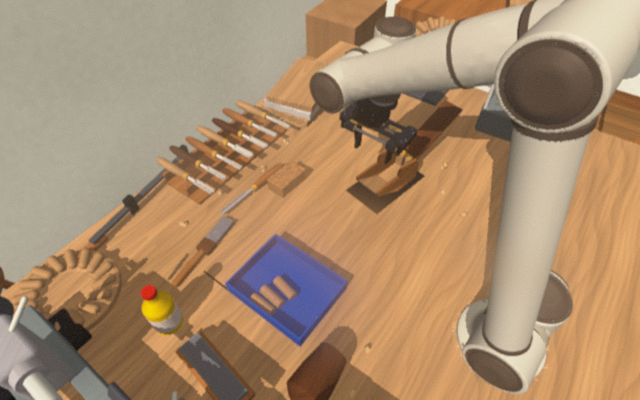

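Run:
```python
from h import *
o=np.array([170,130]); c=pix('top',np.array([[204,211],[458,222],[437,541],[177,528]])/4+o,.04)[:,:2]
L=pix('top',[[227,157],[218.6,252]],0)[:,:2]; t=(L[0]-L[1])/np.linalg.norm(L[0]-L[1]); n=np.array([-t[1],t[0]]); M=L.mean(0)
for e in ((c[0]+c[3])/2, c.mean(0)+.095*n): print('edge mid: y',((e-M)@n).round(4),'x',((e-M)@t).round(4))
d=c[0]-c[3]; d2=c[1]-c[2]; print('angles',np.degrees(np.arctan2(d[1],d[0])),np.degrees(np.arctan2(d2[1],d2[0])),'line',np.degrees(np.arctan2(t[1],t[0])))
im=cv2.imread('pics/side10.png')[225:355,190:360]; cv2.imwrite('pics/s10c.png',cv2.resize(im,None,fx=4.5,fy=4.5,interpolation=cv2.INTER_CUBIC))
# line ends in side0 image
im=cv2.imread('pics/side0.png')[225:355,190:360]; cv2.imwrite('pics/s0c.png',cv2.resize(im,None,fx=4.5,fy=4.5,interpolation=cv2.INTER_CUBIC))
```

```text
edge mid: y 0.0007 x -0.0609
edge mid: y 0.0001 x -0.0609
angles -1.293120630210303 -1.6233517212167605 line -1.5583824664588586
```

View pics/s10c.png

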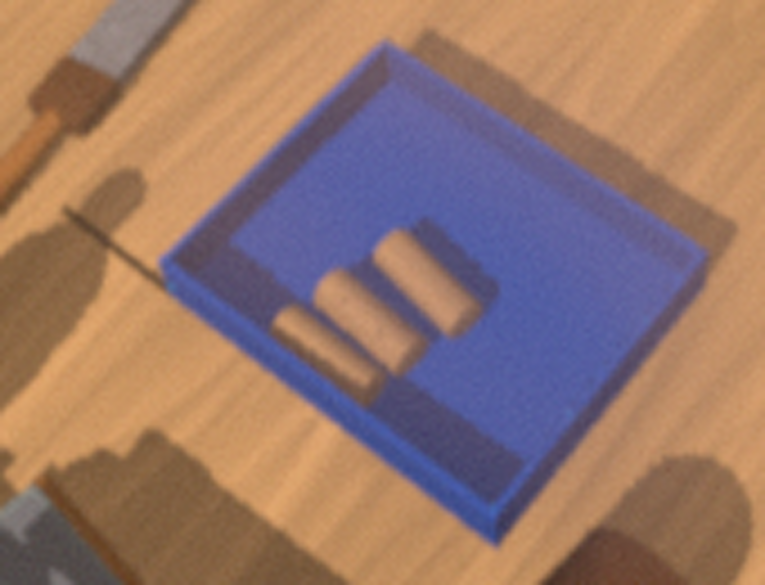

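View pics/s0c.png

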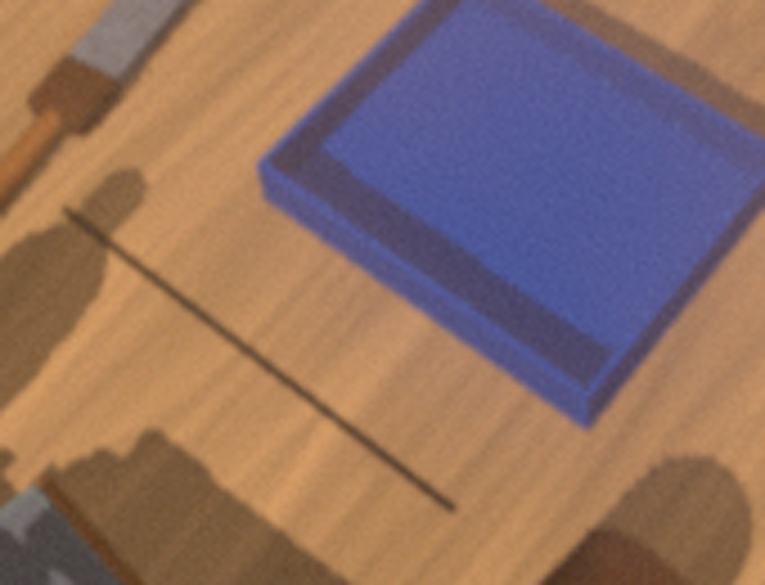

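>>> {"fn": "carry_out", "kwargs": {"plan": [[[0, 0, -2, 0, 0, 0], [0, 0, -2, 0, 0, 0], [0, 0, -1, 0, 0, 0], [0, 0, 0, 0, 0, 0], [0, 0, 0, 0, 0, 0]]]}}

```text
time: 25.33
tcp_pos: [0.4869, -0.1988, 0.2342]
ee_rot: [-0.696, 0.717, -0.008, 0.018]
wrist_force: [-0.0, 0.7, -0.3]
grip_width: 0.0869
```

Run:
```python
from h import *
st(); p,d=grab('wrist','wrist21'); P=wcloud(d)
s=P[(P[...,2]>.085)&(P[...,2]<.105)]; s=s[(abs(s[:,0]-.455)<.08)&(abs(s[:,1]+.32)<.08)]; m=s[:,0]>.455
C=[]
for a in (s[m],s[~m]): r=cv2.minAreaRect(a[:,:2].astype(np.float32)); C.append(r[0]); print(len(a),np.median(a[:,2]),r)
mid=np.mean(C,0); ax=np.array([np.cos(np.radians(-102.2)),np.sin(np.radians(-102.2))]); print('box origin',mid-.04*ax)
# lid slope: points beyond hinge along box x
bo=mid-.04*ax; u=(P[...,:2]-bo)@ax; v=(P[...,:2]-bo)@np.array([-ax[1],ax[0]])
k=(u>.12)&(u<.28)&(abs(v)<.02)&(P[...,2]>.05); f=np.polyfit(u[k],P[...,2][k],1); print('lid pts',k.sum(),'slope deg',np.degrees(np.arctan(f[0])),'-> lid rad',np.pi-np.arctan(f[0]))
k=(u>.02)&(u<.08)&(abs(v)<.025); print('floor z',np.median(P[...,2][k]), 'slope',np.degrees(np.arctan(np.polyfit(u[k],P[...,2][k],1)[0])))
```

```text
t 25.3333 tcp [ 0.4869 -0.1988  0.2342] q [-0.6963  0.7175 -0.0076  0.0183] F [-0.   0.7 -0.3] w 0.08689019791362837 j [-0.09   0.199 -0.239 -0.02  -1.097  0.068]
984 0.09442146606213553 ((0.4975442588329315, -0.32975319027900696), (0.07998229563236237, 0.011970638297498226), 77.95662689208984)
1009 0.09426115830898162 ((0.41874077916145325, -0.3122986853122711), (0.07944474369287491, 0.012095698155462742), 78.06890106201172)
box origin [ 0.46659551 -0.2819293 ]Traceback (most recent call last):
  File "<stdin>", line 9, in <module>
    raise TypeError("expected non-empty vector for x")
TypeError: expected non-empty vector for x
```

View pics/wrist21.png

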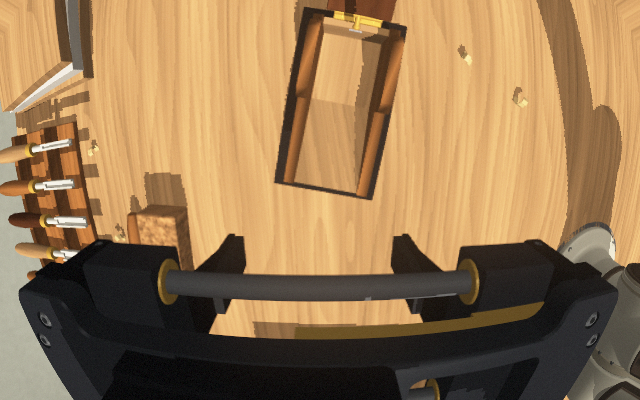

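Run:
```python
from h import *
P=cloud('top',np.load('pics/top10.npy')); bo=np.array([.4666,-.2819]); ax=np.array([np.cos(np.radians(-102.2)),np.sin(np.radians(-102.2))])
u=(P[...,:2]-bo)@ax; v=(P[...,:2]-bo)@np.array([-ax[1],ax[0]])
k=(u>.12)&(u<.28)&(abs(v)<.02)&(P[...,2]>.05)&(P[...,2]<.3)
f=np.polyfit(u[k],P[...,2][k],1); print(k.sum(),'lid rad',np.pi-np.arctan(f[0]),'z at .2',np.polyval(f,.2))
print('blanks z in tray', np.percentile(P[205:235,222:256,2],[5,50,95]).round(3))
a=cv2.imread('pics/top0.png');b=cv2.imread('pics/top10.png'); cv2.imwrite('pics/cmp.png',np.vstack([a[90:330,:],b[90:330,:]]))
```

```text
963 lid rad 2.7493369180287783 z at .2 0.1149064079268526
blanks z in tray [0.003 0.024 0.035]
```

View pics/cmp.png

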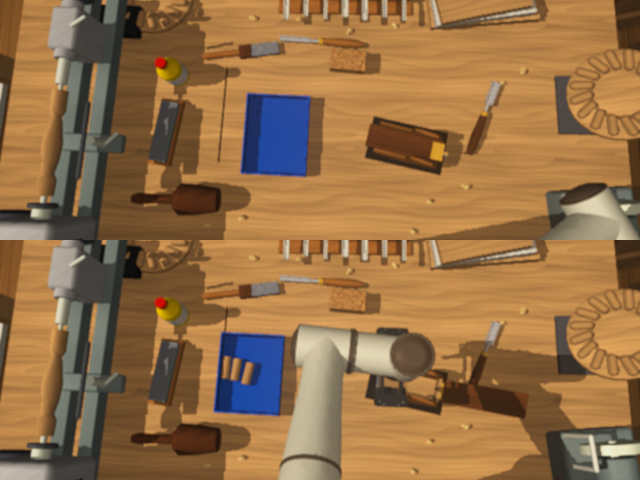

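Lid measures 2.75 rad, the bystanders are in place, and the blanks are in the tray. Handing in.

```bash
python3 -c "
from workcell import robot
print(robot.sign_off())"
```

```text
the job is handed in; nothing more can be done
None
```

The job is done and handed in at about 25 s. On the first try the fingertips slipped off the lid and it fell shut. The second try, with the fingers deeper underneath, swung it right back until it snapped over. I then lifted the box by its far ear, tipped it to about 47° over the tray so all three blanks rolled out, and set it back on its mat. Last, I pushed the tray to the line with the open fingers.

My last checks, all from the cameras:
- **Lid:** about 2.75 rad, at its stop.
- **Box:** standing flat on the mat, about 2–3 mm from its middle, with nothing left inside.
- **Blanks:** all three are in the tray. The wrist load also dropped by about what three blanks weigh while the box was tipped.
- **Tray:** its lathe-side edge is within about 1 mm of the line by the top camera, and the side camera shows it level with the line or 1–2 mm past. It is 61 mm from the line's middle and parallel within about 0.3°.
- **Other things:** the tools and other objects look unmoved in before-and-after top views. The far end of gouge_b was partly hidden by the lid. I checked this by eye and did not measure it.
- **Arm:** clear of everything.

No check at the end failed. The only disagreement was the 1–2 mm between the two cameras at the line. The sign-off gave no verdict.

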